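# Fit the fuse links, click the covers shut and close the fuse box

## Robot

A 6-joint arm with a two-finger parallel gripper is mounted at the origin on the work surface. World frame = base frame: x ahead of the robot, y to its left, z up, the work surface at z = 0. Lengths are in m, angles in rad, forces in N, time in s.
With the tool pointing down it reaches from about 0.275 to 0.975 m from the base axis. Payload 8.4 kg.
Tool frame: the origin (TCP) lies where the fingers leave the gripper's body, on its centre line; the fingertips stand 88 mm ahead of it and the grasp point (between the pads) lies 69 mm ahead of it; z points along the fingers, y is the line along which they close (so a half turn about z gives the same grasp; the last joint's range is limited). The gripper opens to 92 mm and grips with 3 to 60 N. Pads are 20 mm wide; open, the fingers measure 128 mm over their backs; the gripper's body (75 mm by 189 mm) begins 69 mm behind the grasp point.
Start: joints at [-1.302, 0.353, 1.633, -0, 1.155, -0.002], TCP at [0.167, -0.602, 0.303] pointing down, gripper open.
Joint ranges: [-2.63, 2.63], [-0.92, 2.1], [0.06, 2.66], [-1.3, 4.44], [0, 2.69], [-3.02, 3.02]. Speed limits (rad/s): [2.22, 2.22, 2.79, 3.14, 3.14, 3.14].

## Interface

Orientations are given as a unit quaternion [x, y, z, w].
In Python, from station import env, cams, order gives the robot as it stands.
- The arm moves only by the tool servo_tool, never from a script. Its argument "steps" is a list of rows, each an object with "xyz": the shift along the world's x, y, z scaled (see below), a list of three; "angular": the turn, a rotation vector about the world's x, y, z scaled (see below), a list of three. In form: [{"xyz": [dx, dy, dz], "angular": [ax, ay, az]}, ...]. A call has 1 to 20 rows; each row is the pose to reach, as a shift and turn from the pose commanded when the call began, turning the shorter way round; what a row does not reach only later rows make up. The controller multiplies each number of a shift by 100 mm and each number of a turn by 180 degrees. A row lasts 1/10 s, in which the tool goes at most 50 mm and 8.59 degrees, less where a joint would pass 70% of its speed; a pose out of reach is approached as far as the arm can. A call with a number of a shift or a turn outside -1 to 1 is refused whole. A call with a gripper value outside its range is refused whole. "gripper" is the opening, from -1 (shut) to 1 (fully open), set as the call begins (left out, the last holds). The fingers move at their own pace and stop on an object; "grip_force" is the grip in N (left out, the last holds). Time passes only in rows, so rows that repeat a pose let the fingers close. It gives the time, the measured TCP pose, the force, the opening and the grip force at its end, in the units of the state.
- env.get_obs(): the state, without advancing time (a new reading comes with each control period).
- cams.capture(name): name is "scene" or "top"; returns a dict with "color" (384x512x3 uint8, red, green, blue), "fx", "fy", "cx", "cy" (pixels), "world_from_camera" (4x4, takes a point from camera to world coordinates). Camera axes: x right, y down, z forward; pixel columns grow to the right and rows downward; lengths in m; the calibration is good to about 2 mm. A picture is of the moment at which its call begins. There is no depth.
- order.sign_off(): hands the job in; it is judged then, once.
The state is a dict: "time": time; "joint_positions": joint angles; "qvel": joint speeds; "effort": joint torques, N m; "ee_pos": TCP position; "ee_rot": TCP orientation; "wrist_force": force on the tool from outside, world axes, zero at the start; "torque": the same for the moment, N m; "opening": finger opening in m; "grasp_force": force on a finger pad.
Only numpy, scipy, OpenCV 4.12 (cv2) and the standard library are available. Lean on these libraries where they do the work, as an engineer would, in place of code of your own. Each camera call takes 0.05 s, during which the arm holds its last target. There are 200 camera calls.

## Task

Swing the lamp arm back towards the robot until the lamp no longer hangs over any part of the open fuse box, then lay each fuse link from the mat fully home in the way whose label matches its coloured band, and press every way's hinged cover down until its catch clicks and holds it, the covers of spare ways too. Finish by lowering the clear lid until it lies closed on the box, with the lamp still clear, and leave the tin, the jar and the screwdriver where they are.

Things in the scene. Friction and masses are not known exactly. Their poses are not given: they have to be found in the camera images.
- fuse_green: loose fuse link with a green band round its white ceramic body; may be absent. Body 46 (its x) x 30 (y) x 28 (z) mm; a steel blade 6 mm thick, 14 mm tall stands out 14 mm at each end (74 mm overall along x). 120 g. Origin: its centre; ends alike, top and bottom alike. Starts on a 3 mm rubber mat.
- fuse_red: loose fuse link with a red band round its white ceramic body; may be absent. Body 46 (its x) x 30 (y) x 28 (z) mm; a steel blade 6 mm thick, 14 mm tall stands out 14 mm at each end (74 mm overall along x). 120 g. Origin: its centre; ends alike, top and bottom alike. Starts on a 3 mm rubber mat.
- fuse_blue: loose fuse link with a blue band round its white ceramic body; may be absent. Body 46 (its x) x 30 (y) x 28 (z) mm; a steel blade 6 mm thick, 14 mm tall stands out 14 mm at each end (74 mm overall along x). 120 g. Origin: its centre; ends alike, top and bottom alike. Starts on a 3 mm rubber mat.
- fuse_yellow: loose fuse link with a yellow band round its white ceramic body; may be absent. Body 46 (its x) x 30 (y) x 28 (z) mm; a steel blade 6 mm thick, 14 mm tall stands out 14 mm at each end (74 mm overall along x). 120 g. Origin: its centre; ends alike, top and bottom alike. Starts on a 3 mm rubber mat.
- way_green_seat (a point): fuse way labelled green: the centre of the green link when fully home, its length along x. Seat floor 14 mm below; copper jaws at x = +-26 to 36 mm take the blades (2 to 3 mm play, flared, tops 9 mm above this point); sides open. x points away from the robot, from the cover's hinge to its catch. Hinge line along y at x -48, z +10 mm. Four ways, 62 mm apart along y, order varies.
- way_red_seat (a point): fuse way labelled red: the centre of the red link when fully home, its length along x. Seat floor 14 mm below; copper jaws at x = +-26 to 36 mm take the blades (2 to 3 mm play, flared, tops 9 mm above this point); sides open. x points away from the robot, from the cover's hinge to its catch. Hinge line along y at x -48, z +10 mm. Four ways, 62 mm apart along y, order varies.
- way_blue_seat (a point): fuse way labelled blue: the centre of the blue link when fully home, its length along x. Seat floor 14 mm below; copper jaws at x = +-26 to 36 mm take the blades (2 to 3 mm play, flared, tops 9 mm above this point); sides open. x points away from the robot, from the cover's hinge to its catch. Hinge line along y at x -48, z +10 mm. Four ways, 62 mm apart along y, order varies.
- way_yellow_seat (a point): fuse way labelled yellow: the centre of the yellow link when fully home, its length along x. Seat floor 14 mm below; copper jaws at x = +-26 to 36 mm take the blades (2 to 3 mm play, flared, tops 9 mm above this point); sides open. x points away from the robot, from the cover's hinge to its catch. Hinge line along y at x -48, z +10 mm. Four ways, 62 mm apart along y, order varies.
- cover_green (a joint): white cover of the green way, rad: 0 shut, 1.57 upright, more leans to the robot, limit 2.1. Plate 36 mm wide, 99 mm from hinge line to free edge; green label on both faces; outer face 10.5 mm off the hinge line. Stays where left above 1.5; lower down it springs back to about 1.4 unless the catch at its free edge holds it. 5 to 12 N on the ribs near that edge clicks it home (reads under 0.03).
- cover_red (a joint): white cover of the red way, rad: 0 shut, 1.57 upright, more leans to the robot, limit 2.1. Plate 36 mm wide, 99 mm from hinge line to free edge; red label on both faces; outer face 10.5 mm off the hinge line. Stays where left above 1.5; lower down it springs back to about 1.4 unless the catch at its free edge holds it. 5 to 12 N on the ribs near that edge clicks it home (reads under 0.03).
- cover_blue (a joint): white cover of the blue way, rad: 0 shut, 1.57 upright, more leans to the robot, limit 2.1. Plate 36 mm wide, 99 mm from hinge line to free edge; blue label on both faces; outer face 10.5 mm off the hinge line. Stays where left above 1.5; lower down it springs back to about 1.4 unless the catch at its free edge holds it. 5 to 12 N on the ribs near that edge clicks it home (reads under 0.03).
- cover_yellow (a joint): white cover of the yellow way, rad: 0 shut, 1.57 upright, more leans to the robot, limit 2.1. Plate 36 mm wide, 99 mm from hinge line to free edge; yellow label on both faces; outer face 10.5 mm off the hinge line. Stays where left above 1.5; lower down it springs back to about 1.4 unless the catch at its free edge holds it. 5 to 12 N on the ribs near that edge clicks it home (reads under 0.03).
- lid (a joint): clear lid of the fuse box with a grey rim, rad: 0 closed flat on the rim, 1.57 upright, limit 1.95; a stiff hinge, it stays where left and takes 1 to 5 N at its edge. 150 mm from hinge to free edge, 290 mm wide, 9 mm thick. Hinge line: the far upper edge of the box, along y of box_mid at x = +75 mm, z = 0.
- lid_edge (a point): middle of the free edge of the lid (a black 60 mm wide tab stands out 16 mm beyond it)
- box_mid (a point): centre of the mouth of the fixed grey fuse box, at rim height (62 mm above the bench). Box 150 (x) x 290 (y) mm outside, walls 5 mm, inner floor 58 mm below this point. x points away from the robot to the lid's hinge, y to the side where the lamp stands.
- lamp_grip (a point): on the axis of the black upright grip (22 mm round, 50 mm tall, top 16 mm above this point) on the lamp head. The white head is a disc 90 mm across, underside 60 mm below; the 16 mm wide arm joins it 28 mm below. The upright column stands 310 mm along this frame's +y; the frame turns with the arm. It swings clockwise seen from above until it points along -x of box_mid; 1 N, stays where left.
- tin: bystander: tin with a yellow label, 74 mm across, 85 mm tall; origin under its centre
- jar: bystander: amber jar, 60 mm across, 80 mm tall; origin under its centre
- driver: bystander: red-handled screwdriver, 200 mm long, lying; origin under its middle
Mind the look-alikes: they are no part of the job. What is shaped like the part that bears way_yellow_seat but pink or turquoise is not meant.

How it is judged:
On the way, in this order (a step that is already met when the one before it is completed fails the run):
1. the lamp head is swung clear of the fuse box ((y of lamp_grip in the frame of box_mid above 0.18 m or x of lamp_grip in the frame of box_mid below -0.115 m)), for 0.2 s.
2. every fuse link is home in the way of its colour and all four covers are caught shut (horizontal distance between fuse_green and way_green_seat below 0.007 m and z of fuse_green in the frame of way_green_seat between -0.004 and 0.004 m and angle between the x axis of fuse_green and the x axis of way_green_seat, either way round below 0.12 rad and horizontal distance between fuse_red and way_red_seat below 0.007 m and z of fuse_red in the frame of way_red_seat between -0.004 and 0.004 m and angle between the x axis of fuse_red and the x axis of way_red_seat, either way round below 0.12 rad and horizontal distance between fuse_blue and way_blue_seat below 0.007 m and z of fuse_blue in the frame of way_blue_seat between -0.004 and 0.004 m and angle between the x axis of fuse_blue and the x axis of way_blue_seat, either way round below 0.12 rad and horizontal distance between fuse_yellow and way_yellow_seat below 0.007 m and z of fuse_yellow in the frame of way_yellow_seat between -0.004 and 0.004 m and angle between the x axis of fuse_yellow and the x axis of way_yellow_seat, either way round below 0.12 rad and value of joint each of cover_green, cover_red, cover_blue, cover_yellow below 0.05 rad), for 0.2 s.
3. the lid is closed (value of joint lid below 0.05 rad), for 0.2 s.
At the end, for the whole second after the job is handed in: each link present lies in its colour's way (centre within 7 mm sideways and 4 mm in height of the seat, turned under 0.12 rad), all four covers caught (under 0.05 rad), lid closed (under 0.05 rad), lamp head over no part of the box, all released and at rest (all of step 2 and value of joint lid below 0.05 rad and (y of lamp_grip in the frame of box_mid above 0.18 m or x of lamp_grip in the frame of box_mid below -0.115 m) and velocity of joint lid below 0.05 rad/s and linear speed of each of fuse_green, fuse_red, fuse_blue, fuse_yellow below 0.02 m/s); the robot touches nothing.
It fails at once if the tin is disturbed (moved more than 40 mm) (distance of tin from where it was at the start of the episode above 0.04 m).
It fails at once if the jar is disturbed (moved more than 40 mm) (distance of jar from where it was at the start of the episode above 0.04 m).
It fails at once if the screwdriver is disturbed (moved more than 40 mm) (distance of driver from where it was at the start of the episode above 0.04 m).
Of fuse_green, fuse_red, fuse_blue, fuse_yellow only 2 to 4 are there at a start; the rules pass over those that are not, and their reading is None.
At some moment in a run one of fuse_green, fuse_red, fuse_blue, fuse_yellow may be knocked a few centimetres aside while the robot is not near it.
It also fails if it takes over 210 s, if anything falls off the work surface, if the arm or the gripper's body presses on something with over 40 N, if the wrist force passes 120 N, or if a joint passes its speed limit or range.

## Working session

There is one attempt and no reset: what is moved stays moved. The work goes in short steps, Python scripts to look and compute and a tool call to move; the robot and the scene stay as the last step left them, time stands still between calls to the robot, and variables do not carry over. Pictures are saved under pics/ and viewed, at most 14 in all, crops included, and the job is handed in when it is done.

Besides the shell and the picture viewer there is one more tool, called after "Call:" as name(argument=value, ...) on one line, values as JSON. servo_tool: Moves the arm, as the interface text tells. Shifts and turns lie within -1 to 1; 1 stands for 100 mm of shift or 180 degrees of turn. Its arguments: {"type":"object","properties":{"steps":{"type":"array"},"gripper":{"type":"number"},"grip_force":{"type":"number"}},"required":["steps"]}

```bash
mkdir -p pics; ls; cat > h.py <<'E'
import numpy as np, cv2
from station import env, cams, order
def snap(name,fn,crop=None,s=1):
    c=cams.capture(name); im=c["color"][:,:,::-1]
    np.savez('pics/'+fn+'.npz',**{k:c[k] for k in c})
    if crop: u0,v0,u1,v1=crop; im=im[v0:v1,u0:u1]
    im=cv2.resize(im,None,fx=s,fy=s,interpolation=cv2.INTER_CUBIC) if s!=1 else im
    cv2.imwrite('pics/'+fn+'.png',im); return c
def load(fn): return dict(np.load('pics/'+fn+'.npz'))
def ray(c,u,v):
    T=c["world_from_camera"]; d=T[:3,:3]@np.array([(u-c["cx"])/c["fx"],(v-c["cy"])/c["fy"],1]); return T[:3,3],d
def atz(c,u,v,z):
    o,d=ray(c,u,v); return o+d*(z-o[2])/d[2]
def tri(c1,p1,c2,p2):
    o1,d1=ray(c1,*p1);o2,d2=ray(c2,*p2)
    t=np.linalg.lstsq(np.stack([d1,-d2],1),o2-o1,rcond=None)[0]
    a,b=o1+t[0]*d1,o2+t[1]*d2; return (a+b)/2,np.linalg.norm(a-b)
def proj(c,p):
    T=np.linalg.inv(c["world_from_camera"]); q=T[:3,:3]@np.asarray(p)+T[:3,3]
    return q[0]/q[2]*c["fx"]+c["cx"], q[1]/q[2]*c["fy"]+c["cy"]
E
python3 - <<'E'
from h import *
for n in("scene","top"):
    c=snap(n,n+"0",s=1.5); print(n,c["fx"],c["cx"],c["cy"],np.round(c["world_from_camera"],3).tolist())
print(env.get_obs())
E
```

```text
pics
scene 463.5689194412622 263.31872558687564 192.49184062000734 [[-0.059, 0.877, -0.477, 1.187], [0.998, 0.056, -0.021, 0.03], [0.008, -0.477, -0.879, 1.512], [0.0, 0.0, 0.0, 1.0]]
top 376.77645003530597 252.5914849447761 190.38571711511062 [[0.025, -0.983, 0.182, 0.274], [-0.999, -0.019, 0.036, -0.012], [-0.032, -0.182, -0.983, 1.183], [0.0, 0.0, 0.0, 1.0]]
{'time': 0.1, 'joint_positions': array([-1.30238708e+00,  3.53571805e-01,  1.63408136e+00, -1.69208828e-05,
        1.15515464e+00, -2.41121659e-03]), 'qvel': array([ 0.00143662, -0.00023684, -0.0023299 , -0.00085109, -0.00201994,
        0.00126567]), 'effort': array([ 1.93122337e-04, -5.94908667e+01, -3.34932125e+01,  6.98888116e-02,
        1.82893022e-02, -2.62592789e-05]), 'ee_pos': array([ 0.16710098, -0.60189734,  0.30203387]), 'ee_rot': array([ 9.90845390e-01,  1.35000163e-01, -8.82386028e-05, -6.01183639e-04]), 'wrist_force': array([ 0.11393843, -0.04608772,  0.35016804]), 'torque': array([ 0.00567608, -0.02086253,  0.05109306]), 'grasp_force': 0.0, 'opening': 0.09209224236209339}
```

View pics/scene0.png

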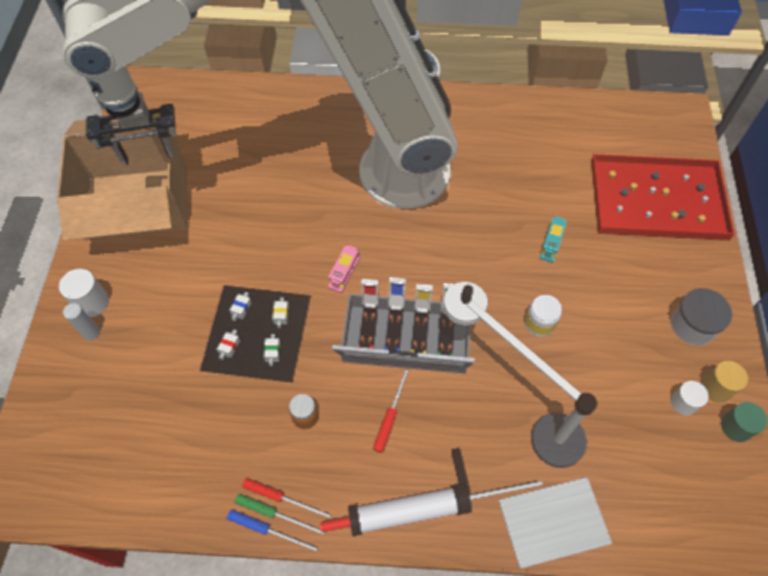

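View pics/top0.png

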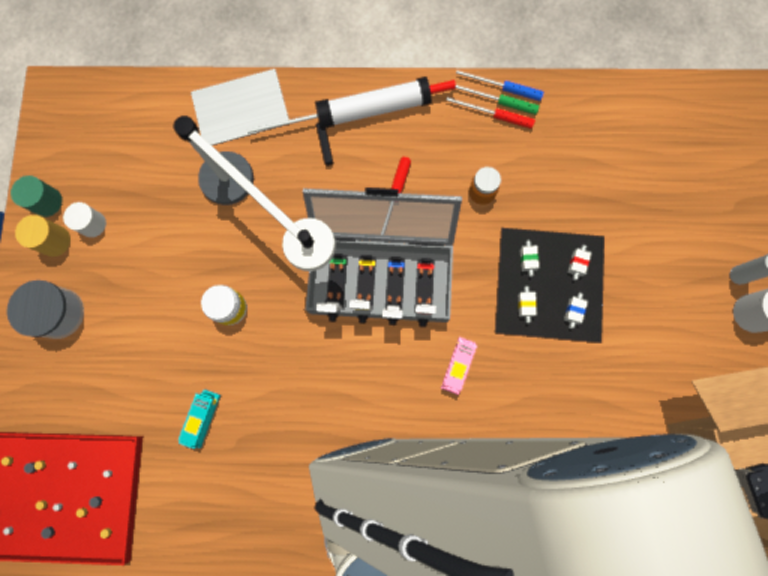

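The scene camera shows the box at (405,335), lamp head at (466,300), mat at (255,335). The top camera shows the ways, left to right, as green (337,262), yellow (366,264), blue (396,265) and red (426,267). The links on the mat are green (530,258), red (580,262), yellow (528,305) and blue (577,310).

Possible mix-ups:
- **For the links and ways:** the pink (459,367) and turquoise (198,420) blocks, the coloured screwdrivers at (520,105), and the cover labels.
- **For the tin (222,305):** the yellow can at (40,235).

I choose the four links on the black mat and the box ways. Next is a close crop to check this.

```bash
python3 - <<'E'
from h import *
a=load('top0');b=load('scene0')
def crop(c,u0,v0,u1,v1,w,h): return cv2.resize(c["color"][v0:v1,u0:u1,::-1],(w,h),interpolation=cv2.INTER_CUBIC)
box=np.hstack([crop(a,190,115,315,225,400,352),crop(b,215,175,330,255,400,278+0)if 0 else cv2.copyMakeBorder(crop(b,215,175,330,255,400,278),0,74,0,0,0)])
mat=np.hstack([crop(a,328,150,408,230,240,240),crop(b,130,185,210,260,240,225) if 0 else crop(b,130,180,210,260,240,240)])
mat=cv2.copyMakeBorder(mat,0,0,0,320,0)
cv2.imwrite('pics/crop1.png',np.vstack([box,mat]))
E
```

```text
(no output)
```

View pics/crop1.png

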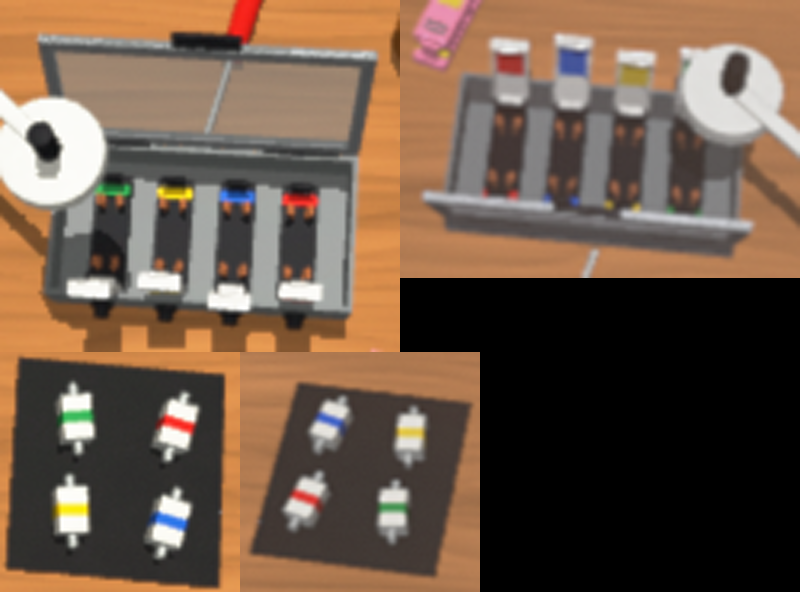

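Crop: bands of all four links are clear, ways from left in top view are green, yellow, blue and red, and the lamp head overlaps the box at its left end. Now measuring.

```bash
python3 - <<'E'
from h import *
a=load('top0');b=load('scene0')
print('griptop',tri(a,(202.5,156.2),b,(312.2,192.3)))
print('columntop',tri(a,(184/1.5,126/1.5),b,(586/1.5,403/1.5)))
for n,p in dict(nl=(205,208.1),nr=(299.4,213.4)).items(): print(n,atz(a,*p,.062))
print('scene n-right',atz(b,232.3,196.6,.062))
print('tin', tri(a,(221/1.5,301/1.5),b,(545/1.5,308/1.5)),'jar',tri(a,(487/1.5,176/1.5),b,(302/1.5,404/1.5)))
R={'red':[(0,12),(170,180)],'green':[(45,85)],'blue':[(100,130)],'yellow':[(22,35)]}
def seg(c,col,box,smin=110):
    u0,v0,u1,v1=box; hsv=cv2.cvtColor(c["color"][v0:v1,u0:u1],cv2.COLOR_RGB2HSV)
    m=np.zeros(hsv.shape[:2],bool)
    for lo,hi in R[col]: m|=(hsv[...,0]>=lo)&(hsv[...,0]<=hi)&(hsv[...,1]>smin)&(hsv[...,2]>70)
    n,l,s,ce=cv2.connectedComponentsWithStats(m.astype(np.uint8))
    i=1+np.argmax(s[1:,4]); w=(m&(l==i)); return ce[i]+[u0,v0],s[i,4]
def white(c,ctr):
    u,v=np.round(ctr).astype(int); g=c["color"][v-14:v+15,u-14:u+15].astype(int)
    m=(g.max(2)>105).astype(np.uint8); n,l,s,ce=cv2.connectedComponentsWithStats(m)
    k=l[14,14]; ys,xs=np.nonzero(l==k); return np.array([xs.mean()+u-14,ys.mean()+v-14]),np.stack([xs+u-14,ys+v-14],1)
for col in R:
    (pa,na),(pb,nb)=seg(a,col,(338,158,398,222)),seg(b,col,(140,195,200,245))
    p,e=tri(a,pa,b,pb); (wa,xa),(wb,xb)=white(a,pa),white(b,pb)
    W=np.array([atz(a,*q,.02)[:2] for q in xa]);ev,V=np.linalg.eigh(np.cov(W.T))
    W2=np.array([atz(b,*q,.02)[:2] for q in xb]);ev2,V2=np.linalg.eigh(np.cov(W2.T))
    ang=lambda V:np.degrees(np.arctan2(V[1,1],V[0,1]))
    print(col,np.round(p,4),round(e,4),na,nb,'yaw',ang(V),ang(V2),'ctr',tri(a,wa,b,wb)[0].round(4), len(xa),len(xb))
E
```

```text
griptop (array([0.51927091, 0.14564085, 0.29945227]), np.float64(0.0017209541028813209))
columntop (array([0.72771825, 0.37616632, 0.25568493]), np.float64(0.0017236878186710828))
nl [0.42370224 0.17132577 0.062     ]
nr [ 0.41365043 -0.11224352  0.062     ]
scene n-right [ 0.42357848 -0.1130821   0.062     ]
tin (array([0.43973345, 0.3436477 , 0.08155741]), np.float64(0.002653999961423291)) jar (array([ 0.7064976, -0.185674 ,  0.088308 ]), np.float64(0.0003555182173182832))
red [ 0.5484 -0.3845  0.0279] 0.0009 50 35 yaw 162.4812316777584 167.6299681753694 ctr [ 0.5481 -0.3874  0.0207] 218 182
green [ 0.5536 -0.2813  0.0305] 0.0014 34 9 yaw -177.32829067353933 -171.63282562963906 ctr [ 0.5552 -0.2839  0.021 ] 209 169
blue [ 0.4464 -0.3735  0.03  ] 0.0016 43 18 yaw 163.14720729831762 168.32264730484388 ctr [ 0.4462 -0.3761  0.021 ] 228 167
yellow [ 0.4558 -0.2746  0.0282] 0.0044 44 27 yaw 178.3702022227307 -175.089055442393 ctr [ 0.457  -0.2771  0.0212] 218 165
```

Call:
servo_tool(steps=[{"xyz": [0.2, 0, 1], "angular": [0, 0, 0]}, {"xyz": [0.4, 0.3, 1], "angular": [0, 0, 0.04]}, {"xyz": [0.4, 0.8, 1], "angular": [0, 0, 0.06]}, {"xyz": [0.4, 0.8, 1], "angular": [0, 0, 0.06]}], gripper=0)

```text
time: 0.5
ee_pos: [0.2079, -0.5193, 0.4045]
ee_rot: [0.973, 0.229, 0.0, 0.0]
wrist_force: [-0.2, 1.0, -0.8]
opening: 0.0617
grasp_force: 0.0
```

Call:
servo_tool(steps=[{"xyz": [0.2, 0.45, 0], "angular": [0, 0, 0.03]}, {"xyz": [0.4, 0.9, 0], "angular": [0, 0, 0.06]}])

```text
time: 0.7
ee_pos: [0.247, -0.4313, 0.402]
ee_rot: [0.948, 0.319, -0.0, -0.0]
wrist_force: [0.8, -0.1, 0.6]
opening: 0.0469
grasp_force: 0.0
```

Call:
servo_tool(steps=[{"xyz": [0.2, 0.42, 0], "angular": [0, 0, 0.03]}, {"xyz": [0.39, 0.83, 0], "angular": [0, 0, 0.06]}])

```text
time: 0.9
ee_pos: [0.2863, -0.3476, 0.4021]
ee_rot: [0.913, 0.407, -0.0, -0.0]
wrist_force: [1.4, -0.2, 0.2]
opening: 0.0457
grasp_force: 0.0
```

Call:
servo_tool(steps=[{"xyz": [0.2, 0.42, 0], "angular": [0, 0, 0]}, {"xyz": [0.39, 0.83, 0], "angular": [0, 0, 0]}])

```text
time: 1.1
ee_pos: [0.3254, -0.2647, 0.4022]
ee_rot: [0.914, 0.405, -0.0, -0.0]
wrist_force: [1.4, -1.5, -0.2]
opening: 0.0458
grasp_force: 0.0
```

Call:
servo_tool(steps=[{"xyz": [0.2, 0.42, 0.1], "angular": [0, 0, 0]}, {"xyz": [0.39, 0.83, 0.2], "angular": [0, 0, 0]}])

```text
time: 1.3
ee_pos: [0.3643, -0.1816, 0.4223]
ee_rot: [0.914, 0.405, -0.0, -0.0]
wrist_force: [0.6, -0.1, -0.9]
opening: 0.0464
grasp_force: 0.0
```

Call:
servo_tool(steps=[{"xyz": [0.2, 0.42, 0], "angular": [0, 0, 0]}, {"xyz": [0.39, 0.83, 0], "angular": [0, 0, 0]}])

```text
time: 1.5
ee_pos: [0.4037, -0.0986, 0.4226]
ee_rot: [0.914, 0.406, 0.0, 0.0]
wrist_force: [0.1, -0.1, -0.3]
opening: 0.0457
grasp_force: 0.0
```

Call:
servo_tool(steps=[{"xyz": [0.2, 0.42, 0], "angular": [0, 0, 0]}, {"xyz": [0.39, 0.83, 0], "angular": [0, 0, 0]}])

```text
time: 1.7
ee_pos: [0.4427, -0.0155, 0.4223]
ee_rot: [0.914, 0.406, -0.0, 0.0]
wrist_force: [0.4, -0.6, 0.3]
opening: 0.0457
grasp_force: 0.0
```

Call:
servo_tool(steps=[{"xyz": [0.2, 0.42, 0], "angular": [0, 0, 0]}, {"xyz": [0.39, 0.83, 0], "angular": [0, 0, 0]}])

```text
time: 1.9
ee_pos: [0.4817, 0.0676, 0.4221]
ee_rot: [0.914, 0.406, -0.0, 0.0]
wrist_force: [0.6, -1.1, -0.3]
opening: 0.0461
grasp_force: 0.0
```

Call:
servo_tool(steps=[{"xyz": [0.2, 0.42, 0], "angular": [0, 0, 0]}, {"xyz": [0.38, 0.8, 0], "angular": [0, 0, 0]}, {"xyz": [0.38, 0.8, 0], "angular": [0, 0, 0]}, {"xyz": [0.38, 0.8, 0], "angular": [0, 0, 0]}])

```text
time: 2.3
ee_pos: [0.5192, 0.1461, 0.4215]
ee_rot: [0.914, 0.407, -0.001, 0.0]
wrist_force: [-0.6, -0.0, 0.1]
opening: 0.0459
grasp_force: 0.0
```

```bash
python3 - <<'E'
from h import *
snap("scene","scene1",(250,140,410,260),5)
E
```

```text
(no output)
```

View pics/scene1.png

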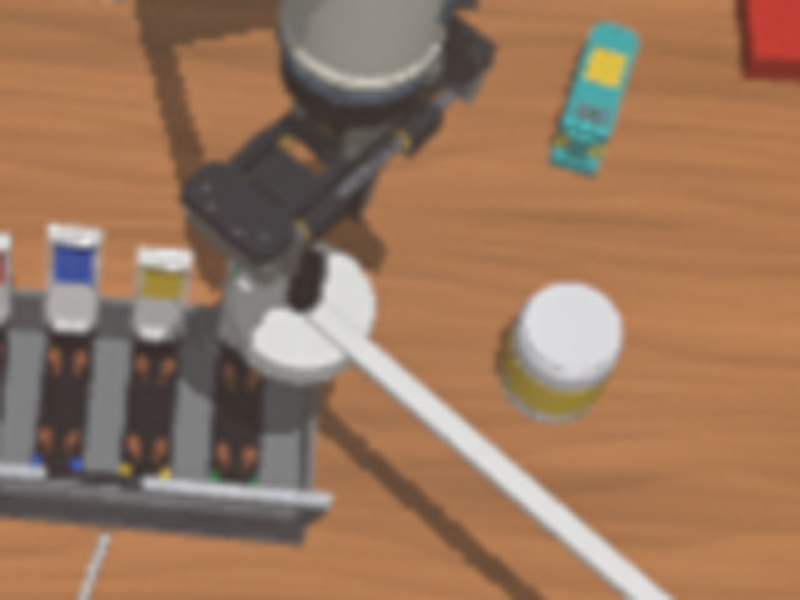

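The picture shows the gripper straddling the black grip at (308,280). Descending to grip.

Call:
servo_tool(steps=[{"xyz": [0, 0, -0.3], "angular": [0, 0, 0]}, {"xyz": [0, 0, -0.5], "angular": [0, 0, 0]}, {"xyz": [0, 0, -0.62], "angular": [0, 0, 0]}, {"xyz": [0, 0, -0.62], "angular": [0, 0, 0]}])

```text
time: 2.75
ee_pos: [0.5183, 0.1445, 0.3593]
ee_rot: [0.914, 0.405, -0.001, -0.0]
wrist_force: [-0.1, -0.1, 1.0]
opening: 0.0458
grasp_force: 0.0
```

Call:
servo_tool(steps=[{"xyz": [0, 0, 0], "angular": [0, 0, 0]}, {"xyz": [0, 0, 0], "angular": [0, 0, 0]}, {"xyz": [0, 0, 0], "angular": [0, 0, 0]}, {"xyz": [0, 0, 0], "angular": [0, 0, 0]}, {"xyz": [0, 0, 0], "angular": [0, 0, 0]}], gripper=-1, grip_force=6)

```text
time: 3.25
ee_pos: [0.5195, 0.1458, 0.3616]
ee_rot: [0.914, 0.406, 0.001, 0.0]
wrist_force: [-0.1, -1.1, 5.6]
opening: 0.0218
grasp_force: 6.0
```

Call:
servo_tool(steps=[{"xyz": [-0.15, 0.15, 0], "angular": [0, 0, -0.022]}, {"xyz": [-0.3, 0.31, 0], "angular": [0, 0, -0.044]}, {"xyz": [-0.415, 0.46, 0], "angular": [0, 0, -0.063]}, {"xyz": [-0.52, 0.61, 0], "angular": [0, 0, -0.083]}, {"xyz": [-0.62, 0.775, 0], "angular": [0, 0, -0.102]}, {"xyz": [-0.71, 0.94, 0], "angular": [0, 0, -0.122]}])

```text
time: 3.85
ee_pos: [0.4483, 0.2405, 0.3615]
ee_rot: [0.975, 0.223, 0.001, -0.0]
wrist_force: [2.9, 0.9, 3.1]
opening: 0.0219
grasp_force: 6.0
```

Call:
servo_tool(steps=[{"xyz": [-0.065, 0.15, 0], "angular": [0, 0, -0.017]}, {"xyz": [-0.127, 0.3, 0], "angular": [0, 0, -0.033]}, {"xyz": [-0.185, 0.48, 0], "angular": [0, 0, -0.052]}, {"xyz": [-0.235, 0.66, 0], "angular": [0, 0, -0.072]}, {"xyz": [-0.265, 0.82, 0], "angular": [0, 0, -0.09]}, {"xyz": [-0.29, 0.98, 0], "angular": [0, 0, -0.106]}, {"xyz": [-0.29, 0.98, 0], "angular": [0, 0, -0.106]}, {"xyz": [-0.29, 0.98, 0], "angular": [0, 0, -0.106]}])

```text
time: 4.65
ee_pos: [0.4194, 0.3384, 0.3615]
ee_rot: [0.998, 0.061, 0.001, -0.001]
wrist_force: [0.2, 0.9, 5.4]
opening: 0.0218
grasp_force: 6.0
```

Call:
servo_tool(steps=[{"xyz": [0, 0, 0], "angular": [0, 0, 0]}, {"xyz": [0, 0, 0], "angular": [0, 0, 0]}, {"xyz": [0, 0, 0], "angular": [0, 0, 0]}, {"xyz": [0, 0, 0.3], "angular": [0, 0, 0]}, {"xyz": [0, 0, 0.6], "angular": [0, 0, 0]}, {"xyz": [0, 0, 0.8], "angular": [0, 0, 0]}], gripper=0)

```text
time: 5.25
ee_pos: [0.4194, 0.3377, 0.4424]
ee_rot: [0.998, 0.06, 0.0, -0.0]
wrist_force: [-0.7, 0.7, 0.3]
opening: 0.046
grasp_force: 0.0
```

```bash
python3 - <<'E'
from h import *
a=snap("top","top2");b=snap("scene","scene2")
def crop(c,u0,v0,u1,v1,w,h): return cv2.resize(c["color"][v0:v1,u0:u1,::-1],(w,h),interpolation=cv2.INTER_CUBIC)
cv2.imwrite('pics/crop2.png',np.vstack([crop(a,195,120,315,220,360*2,600)[:300*2]])) 
cv2.imwrite('pics/crop3.png',crop(b,215,175,335,265,800,600))
E
```

```text
(no output)
```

View pics/crop2.png

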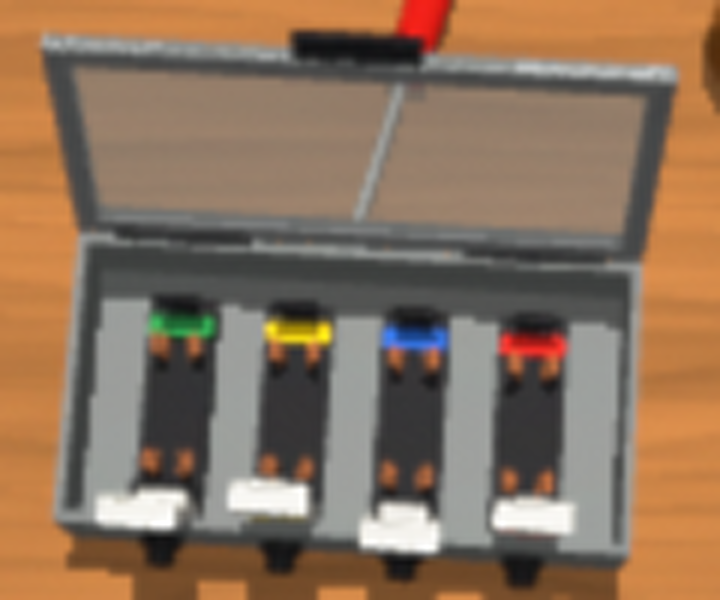

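View pics/crop3.png

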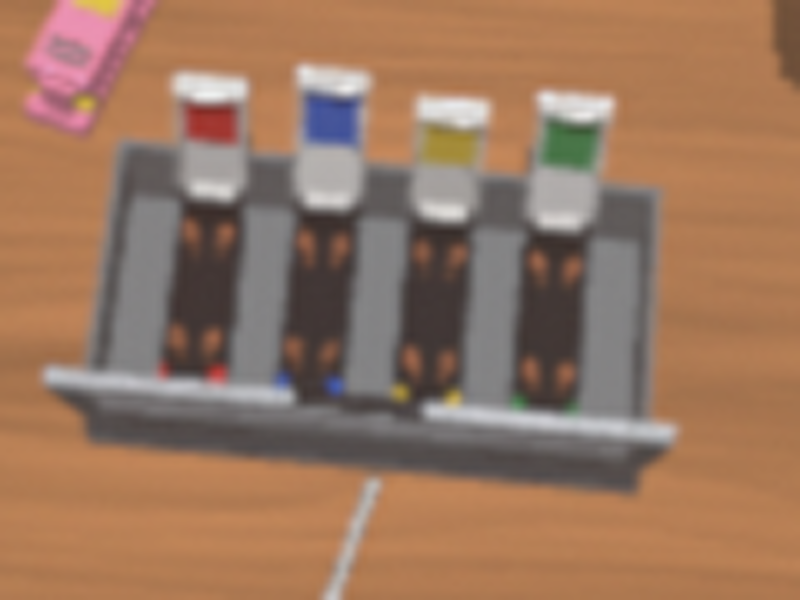

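Top crop: copper jaw pairs, e.g. green (160,345),(195,345),(150,462),(185,462). Scene crop: the same pairs, e.g. green (538,265),(571,265),(538,375),(571,375). Covers all lean back with the box unobstructed.

```bash
python3 - <<'E'
from h import *
a=load('top2');b=load('scene2')
T=lambda u,v:(195+u/6-.42,120+v/6-.42); S=lambda u,v:(215+u/6.667-.42,175+v/6.667-.42)
def ref(c,p,r=3):
    u,v=np.round(p).astype(int); g=c["color"][v-r:v+r+1,u-r:u+r+1].astype(float)
    w=np.clip(g[...,0]-g[...,2]-25,0,None); yy,xx=np.mgrid[-r:r+1,-r:r+1]
    return (u+(w*xx).sum()/w.sum(), v+(w*yy).sum()/w.sum())
top=dict(green=[(177,345),(168,462)],yellow=[(295,353),(285,466)],blue=[(411,358),(405,475)],red=[(532,365),(525,482)])
sc=dict(green=[(555,375),(555,265)],yellow=[(430,360),(439,250)],blue=[(314,353),(322,245)],red=[(194,342),(208,234)])
C={}
for k in top:
    ps=[]
    for i in (0,1):
        p,e=tri(a,T(*top[k][i]),b,S(*sc[k][i])); ps.append(p); 
        print(k,'far near'.split()[i],p.round(4),round(e,4))
    C[k]=(ps[0]+ps[1])/2; print('  mid',C[k].round(4),'yaw',np.degrees(np.arctan2(*(ps[0]-ps[1])[[1,0]])))
k=list(C); P=np.array([C[q][:2] for q in k]); d=P[0]-P[3]; print('pitch',np.linalg.norm(d)/3,'yaw',np.degrees(np.arctan2(-d[0],d[1])))
for n,q in dict(nl=(58,522),nr=(628,557),fl=(82,238),fr=(640,262)).items(): print(n,atz(a,*T(*q),.062).round(4))
for n,q in dict(nr=(122,142),nl=(660,185)).items(): print('s',n,atz(b,*S(*q),.062).round(4))
E
```

```text
green far [0.5273 0.1223 0.0306] 0.0027
green near [0.4647 0.1225 0.0335] 0.0009
  mid [0.496  0.1224 0.032 ] yaw -0.10506863922353095
yellow far [0.5237 0.0585 0.033 ] 0.0008
yellow near [0.4628 0.0609 0.0398] 0.0019
  mid [0.4932 0.0597 0.0364] yaw -2.2985090631822302
blue far [ 0.5226 -0.0022  0.0309] 0.0011
blue near [ 0.4604 -0.001   0.0331] 0.0025
  mid [ 0.4915 -0.0016  0.032 ] yaw -1.0738800597658558
red far [ 0.5201 -0.0653  0.0306] 0.0014
red near [ 0.458  -0.0624  0.0334] 0.0018
  mid [ 0.489  -0.0638  0.032 ] yaw -2.6419527719454714
pitch 0.06211983575136921 yaw -2.144527355724411
nl [0.4283 0.1738 0.062 ]
nr [ 0.4166 -0.1118  0.062 ]
fl [0.5759 0.1686 0.062 ]
fr [ 0.568  -0.1175  0.062 ]
s nr [ 0.4206 -0.1113  0.062 ]
s nl [0.4283 0.1745 0.062 ]
```

Call:
servo_tool(steps=[{"xyz": [0.1, -0.45, 0], "angular": [0, 0, 0]}, {"xyz": [0.19, -0.89, 0], "angular": [0, 0, 0]}])

```text
time: 5.55
ee_pos: [0.4378, 0.2481, 0.4391]
ee_rot: [0.998, 0.061, -0.001, 0.0]
wrist_force: [0.4, -0.7, 1.3]
opening: 0.0458
grasp_force: 0.0
```

Call:
servo_tool(steps=[{"xyz": [0.1, -0.45, 0], "angular": [0, 0, 0]}, {"xyz": [0.19, -0.89, 0], "angular": [0, 0, 0]}])

```text
time: 5.75
ee_pos: [0.4568, 0.1579, 0.4392]
ee_rot: [0.998, 0.06, -0.001, 0.0]
wrist_force: [0.8, 0.3, -0.7]
opening: 0.0458
grasp_force: 0.0
```

Call:
servo_tool(steps=[{"xyz": [0.1, -0.45, -0.1], "angular": [0, 0, 0]}, {"xyz": [0.19, -0.88, -0.3], "angular": [0, 0, 0]}])

```text
time: 5.95
ee_pos: [0.4764, 0.0698, 0.4103]
ee_rot: [0.998, 0.06, 0.001, -0.0]
wrist_force: [1.3, 0.2, -1.1]
opening: 0.0459
grasp_force: 0.0
```

Call:
servo_tool(steps=[{"xyz": [0.1, -0.45, -0.15], "angular": [0, 0, 0]}, {"xyz": [0.19, -0.88, -0.35], "angular": [0, 0, 0]}])

```text
time: 6.15
ee_pos: [0.4948, -0.0183, 0.3742]
ee_rot: [0.998, 0.06, -0.0, -0.0]
wrist_force: [1.0, 0.7, -0.1]
opening: 0.0461
grasp_force: 0.0
```

Call:
servo_tool(steps=[{"xyz": [0.1, -0.45, -0.15], "angular": [0, 0, 0]}, {"xyz": [0.19, -0.88, -0.35], "angular": [0, 0, 0]}])

```text
time: 6.35
ee_pos: [0.5138, -0.1063, 0.3391]
ee_rot: [0.998, 0.06, -0.0, -0.0]
wrist_force: [0.2, 0.3, 0.1]
opening: 0.046
grasp_force: 0.0
```

Call:
servo_tool(steps=[{"xyz": [0.1, -0.45, -0.15], "angular": [0, 0, 0]}, {"xyz": [0.2, -0.88, -0.35], "angular": [0, 0, 0]}])

```text
time: 6.55
ee_pos: [0.5337, -0.1943, 0.304]
ee_rot: [0.998, 0.06, -0.0, -0.0]
wrist_force: [0.1, 0.6, 1.1]
opening: 0.0459
grasp_force: 0.0
```

Call:
servo_tool(steps=[{"xyz": [0.1, -0.45, -0.15], "angular": [0, 0, 0]}, {"xyz": [0.2, -0.89, -0.4], "angular": [0, 0, 0]}, {"xyz": [0.2, -0.89, -0.4], "angular": [0, 0, 0]}, {"xyz": [0.2, -0.89, -0.4], "angular": [0, 0, 0]}])

```text
time: 6.95
ee_pos: [0.553, -0.2816, 0.2633]
ee_rot: [0.998, 0.059, -0.002, -0.001]
wrist_force: [0.1, 0.2, 1.0]
opening: 0.0459
grasp_force: 0.0
```

```bash
cat > find.py <<'E'
from h import *
import sys
R={'red':[(0,12),(170,180)],'green':[(45,85)],'blue':[(100,130)],'yellow':[(22,35)]}
def find(tag):
    a=snap("top","t"+tag);b=snap("scene","s"+tag); out={}
    for col in R:
        for n,c,box in(("top",a,(325,140,415,235)),("sc",b,(125,175,215,265))):
            u0,v0,u1,v1=box; hsv=cv2.cvtColor(c["color"][v0:v1,u0:u1],cv2.COLOR_RGB2HSV)
            m=np.zeros(hsv.shape[:2],bool)
            for lo,hi in R[col]: m|=(hsv[...,0]>=lo)&(hsv[...,0]<=hi)&(hsv[...,1]>(140 if col in('red','yellow') else 90))&(hsv[...,2]>60)
            k,l,s,ce=cv2.connectedComponentsWithStats(m.astype(np.uint8))
            if k<2: print(col,n,'none');continue
            i=1+np.argmax(s[1:,4]); u,v=ce[i]+[u0,v0]
            print(col,n,atz(c,u,v,.029)[:2].round(4),s[i,4])
if __name__=="__main__": find(sys.argv[1])
E
python3 find.py 3; python3 - <<'E'
from h import *
a=load('top2');b=load('scene2')
T=lambda u,v:(195+u/6-.42,120+v/6-.42); S=lambda u,v:(215+u/6.667-.42,175+v/6.667-.42)
print('lid L',tri(a,T(42,38),b,S(676,432)),'R',tri(a,T(676,72),b,S(45,372)))
E
```

```text
red top [ 0.6398 -0.2395] 2
red sc [ 0.5484 -0.3862] 23
green top [ 0.553  -0.2649] 3
green sc [ 0.5546 -0.2843] 19
blue top none
blue sc none
yellow top none
yellow sc [ 0.4557 -0.2682] 7
lid L (array([0.63061416, 0.16809995, 0.20701646]), np.float64(0.00029094998117599574)) R (array([ 0.6186371, -0.1208401,  0.206401 ]), np.float64(0.0018535302573200157))
```

Call:
servo_tool(steps=[{"xyz": [0, -0.02, -0.4], "angular": [0, 0, 0]}, {"xyz": [0, -0.02, -0.8], "angular": [0, 0, 0]}, {"xyz": [0, -0.02, -1], "angular": [0, 0, 0]}])

```text
time: 7.35
ee_pos: [0.5532, -0.2811, 0.1639]
ee_rot: [0.998, 0.061, -0.001, -0.001]
wrist_force: [-0.6, 0.4, -0.3]
opening: 0.0459
grasp_force: 0.0
```

Call:
servo_tool(steps=[{"xyz": [0, 0, -0.3], "angular": [0, 0, 0]}, {"xyz": [0, 0, -0.5], "angular": [0, 0, 0]}, {"xyz": [0, 0, -0.6], "angular": [0, 0, 0]}, {"xyz": [0, 0, -0.7], "angular": [0, 0, 0]}, {"xyz": [0, 0, -0.7], "angular": [0, 0, 0]}])

```text
time: 7.85
ee_pos: [0.5542, -0.2826, 0.0955]
ee_rot: [0.998, 0.06, -0.0, -0.0]
wrist_force: [0.3, 0.5, 0.6]
opening: 0.0464
grasp_force: 0.0
```

Call:
servo_tool(steps=[{"xyz": [0, 0, 0], "angular": [0, 0, 0]}, {"xyz": [0, 0, 0], "angular": [0, 0, 0]}, {"xyz": [0, 0, 0], "angular": [0, 0, 0]}, {"xyz": [0, 0, 0], "angular": [0, 0, 0]}, {"xyz": [0, 0, 0], "angular": [0, 0, 0]}], gripper=-1, grip_force=12)

```text
time: 8.35
ee_pos: [0.5547, -0.2834, 0.0967]
ee_rot: [0.998, 0.06, 0.001, 0.0]
wrist_force: [0.1, 1.0, 6.3]
opening: 0.0301
grasp_force: 11.9
```

Call:
servo_tool(steps=[{"xyz": [0, 0, 0.2], "angular": [0, 0, 0]}, {"xyz": [0, 0, 0.6], "angular": [0, 0, -0.02]}, {"xyz": [0, 0, 1], "angular": [0, 0, -0.04]}, {"xyz": [0, 0, 1], "angular": [0, 0, -0.05]}])

```text
time: 8.75
ee_pos: [0.5567, -0.2846, 0.2014]
ee_rot: [1.0, -0.02, 0.004, 0.002]
wrist_force: [0.9, -0.5, -1.3]
opening: 0.0299
grasp_force: 11.9
```

Call:
servo_tool(steps=[{"xyz": [-0.06, 0.2, 0.3], "angular": [0, 0, 0]}, {"xyz": [-0.116, 0.6, 0.4], "angular": [0, 0, 0]}, {"xyz": [-0.116, 0.81, 0.4], "angular": [0, 0, 0]}])

```text
time: 9.05
ee_pos: [0.5424, -0.2008, 0.2376]
ee_rot: [1.0, -0.019, 0.001, 0.0]
wrist_force: [-0.5, -0.2, -1.6]
opening: 0.0301
grasp_force: 11.9
```

Call:
servo_tool(steps=[{"xyz": [-0.06, 0.4, 0], "angular": [0, 0, 0]}, {"xyz": [-0.116, 0.81, 0], "angular": [0, 0, 0]}])

```text
time: 9.25
ee_pos: [0.5306, -0.1204, 0.236]
ee_rot: [1.0, -0.019, 0.0, 0.0]
wrist_force: [1.2, 0.9, -0.7]
opening: 0.0302
grasp_force: 11.9
```

Call:
servo_tool(steps=[{"xyz": [-0.06, 0.4, 0], "angular": [0, 0, 0]}, {"xyz": [-0.116, 0.81, 0], "angular": [0, 0, 0]}])

```text
time: 9.45
ee_pos: [0.5188, -0.0389, 0.2359]
ee_rot: [1.0, -0.019, 0.0, 0.0]
wrist_force: [0.3, -0.7, -1.4]
opening: 0.03
grasp_force: 11.9
```

Call:
servo_tool(steps=[{"xyz": [-0.06, 0.4, 0], "angular": [0, 0, 0]}, {"xyz": [-0.116, 0.81, 0], "angular": [0, 0, 0]}])

```text
time: 9.65
ee_pos: [0.5072, 0.0421, 0.2359]
ee_rot: [1.0, -0.019, 0.0, 0.0]
wrist_force: [0.1, -0.3, -0.4]
opening: 0.0303
grasp_force: 11.9
```

Call:
servo_tool(steps=[{"xyz": [-0.06, 0.4, 0], "angular": [0, 0, 0]}, {"xyz": [-0.116, 0.81, -0.1], "angular": [0, 0, 0]}, {"xyz": [-0.116, 0.81, -0.5], "angular": [0, 0, 0]}, {"xyz": [-0.116, 0.81, -0.5], "angular": [0, 0, 0]}, {"xyz": [-0.116, 0.81, -0.5], "angular": [0, 0, 0]}])

```text
time: 10.15
ee_pos: [0.4957, 0.1214, 0.1857]
ee_rot: [1.0, -0.019, -0.001, 0.0]
wrist_force: [0.1, 0.6, -0.6]
opening: 0.0303
grasp_force: 11.9
```

```bash
python3 - <<'E'
from h import *
c=snap("scene","scene4",(260,175,340,235),10); np.set_printoptions(precision=4,suppress=True)
o=env.get_obs();print(o['ee_pos'],o['wrist_force'])
# expected blade far end / near end for link centre z = ee_z-.078
for dx in(-.037,.037): print(proj(c,[.496+dx,.122-dx*.037,.186-.078]))
E
```

```text
[0.4965 0.1213 0.1865] [ 0.0018  0.4102 -1.2366]
(np.float64(299.879320928759), np.float64(203.29688814454738))
(np.float64(298.58696485915107), np.float64(222.98647701351155))
```

View pics/scene4.png

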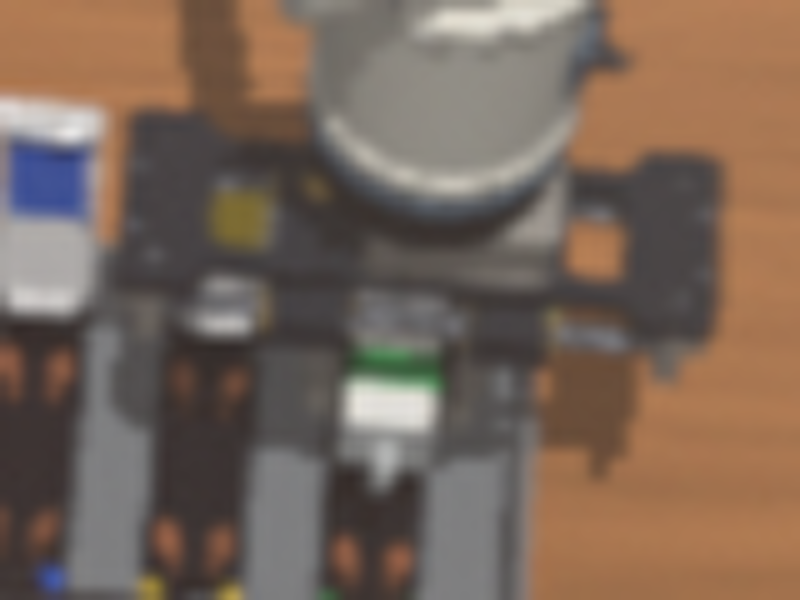

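The picture shows the green link in the gripper, far blade tip at crop (383,492). That agrees within 1 mm with the projected pose, right over the green way's jaws at (345/398,557). Inserting.

Call:
servo_tool(steps=[{"xyz": [0, 0, -0.3], "angular": [0, 0, 0]}, {"xyz": [0, 0, -0.6], "angular": [0, 0, 0]}, {"xyz": [0, 0, -0.6], "angular": [0, 0, 0]}, {"xyz": [0, 0, -0.63], "angular": [0, 0, 0]}, {"xyz": [0, 0, -0.66], "angular": [0, 0, 0]}, {"xyz": [0, 0, -0.66], "angular": [0, 0, 0]}])

```text
time: 10.8
ee_pos: [0.4969, 0.1217, 0.1208]
ee_rot: [1.0, -0.019, 0.001, -0.0]
wrist_force: [-0.3, -0.3, -1.7]
opening: 0.03
grasp_force: 11.9
```

Call:
servo_tool(steps=[{"xyz": [0, 0, -0.02], "angular": [0, 0, 0]}, {"xyz": [0, 0, -0.05], "angular": [0, 0, 0]}, {"xyz": [0, 0, -0.05], "angular": [0, 0, 0]}])

```text
time: 11.1
ee_pos: [0.496, 0.1218, 0.1146]
ee_rot: [1.0, -0.018, -0.0, 0.0]
wrist_force: [-0.0, 0.6, -1.3]
opening: 0.0303
grasp_force: 11.9
```

Call:
servo_tool(steps=[{"xyz": [0, 0, -0.02], "angular": [0, 0, 0]}, {"xyz": [0, 0, -0.04], "angular": [0, 0, 0]}, {"xyz": [0, 0, -0.04], "angular": [0, 0, 0]}])

```text
time: 11.4
ee_pos: [0.496, 0.1217, 0.1104]
ee_rot: [1.0, -0.019, -0.0, 0.0]
wrist_force: [0.5, -0.9, -1.4]
opening: 0.0303
grasp_force: 11.9
```

Call:
servo_tool(steps=[{"xyz": [0, 0, -0.01], "angular": [0, 0, 0]}, {"xyz": [0, 0, -0.03], "angular": [0, 0, 0]}, {"xyz": [0, 0, -0.03], "angular": [0, 0, 0]}])

```text
time: 11.7
ee_pos: [0.4966, 0.1218, 0.1084]
ee_rot: [1.0, -0.019, 0.0, -0.0]
wrist_force: [-1.8, -1.4, 8.7]
opening: 0.0302
grasp_force: 12.0
```

Call:
servo_tool(steps=[{"xyz": [0, 0, -0.015], "angular": [0, 0, 0]}, {"xyz": [0, 0, -0.015], "angular": [0, 0, 0]}])

```text
time: 11.9
ee_pos: [0.4969, 0.1218, 0.1072]
ee_rot: [1.0, -0.019, 0.001, -0.0]
wrist_force: [-2.6, -2.0, 13.3]
opening: 0.0297
grasp_force: 12.0
```

Call:
servo_tool(steps=[{"xyz": [0, 0, 0], "angular": [0, 0, 0]}, {"xyz": [0, 0, 0], "angular": [0, 0, 0]}, {"xyz": [0, 0, 0], "angular": [0, 0, 0]}], gripper=-0.1)

```text
time: 12.2
ee_pos: [0.4961, 0.1218, 0.1061]
ee_rot: [1.0, -0.019, -0.0, 0.0]
wrist_force: [-0.5, -0.1, -0.0]
opening: 0.0411
grasp_force: 0.0
```

Call:
servo_tool(steps=[{"xyz": [0, 0, 0.1], "angular": [0, 0, 0]}, {"xyz": [0, 0, 0.4], "angular": [0, 0, 0]}, {"xyz": [0, 0, 0.8], "angular": [0, 0, 0]}, {"xyz": [0, 0, 1], "angular": [0, 0, 0]}])

```text
time: 12.6
ee_pos: [0.4971, 0.122, 0.2094]
ee_rot: [1.0, -0.019, 0.001, -0.0]
wrist_force: [0.4, 0.7, 0.7]
opening: 0.0413
grasp_force: 0.0
```

Call:
servo_tool(steps=[{"xyz": [-0.04, -0.4, 0.2], "angular": [0, 0, 0]}, {"xyz": [-0.08, -0.8, 0.3], "angular": [0, 0, 0]}], gripper=0)

```text
time: 12.8
ee_pos: [0.4888, 0.0416, 0.2387]
ee_rot: [1.0, -0.017, 0.002, -0.0]
wrist_force: [0.1, 0.2, -0.9]
opening: 0.0462
grasp_force: 0.0
```

Call:
servo_tool(steps=[{"xyz": [-0.04, -0.4, 0], "angular": [0, 0, 0]}, {"xyz": [-0.08, -0.8, 0], "angular": [0, 0, 0]}])

```text
time: 13.0
ee_pos: [0.48, -0.0395, 0.2374]
ee_rot: [1.0, -0.018, 0.001, 0.0]
wrist_force: [0.6, -0.0, -0.2]
opening: 0.0462
grasp_force: 0.0
```

```bash
python3 find.py 5; python3 - <<'E'
from h import *
c=load('s5');cv2.imwrite('pics/crop5.png',cv2.resize(c["color"][120:260,130:330,::-1],(800,560),interpolation=cv2.INTER_CUBIC))
E
```

```text
red top [ 0.5481 -0.3837] 41
red sc [ 0.5484 -0.3862] 23
green top none
green sc none
blue top [ 0.4465 -0.3722] 52
blue sc [ 0.4461 -0.3744] 27
yellow top [ 0.4558 -0.2724] 41
yellow sc [ 0.4565 -0.2761] 18
```

View pics/crop5.png

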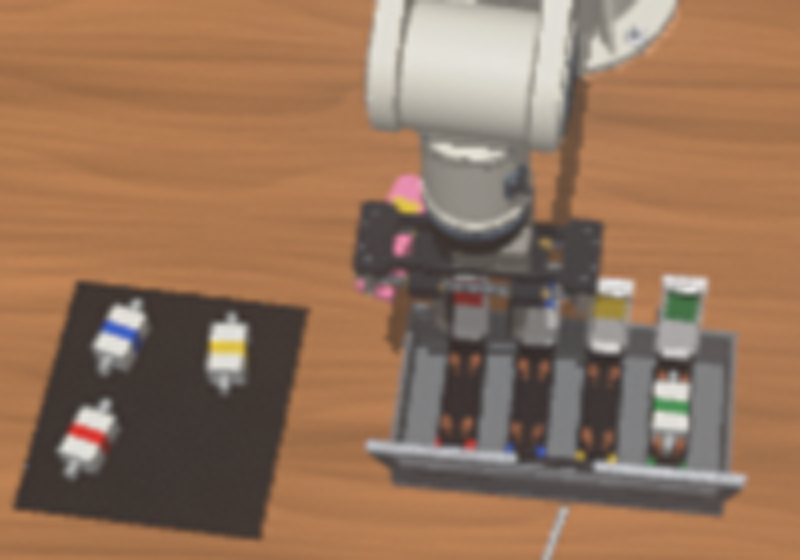

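Green link sits in its way at (670,407). The other three links haven't moved. Next is yellow.

Call:
servo_tool(steps=[{"xyz": [-0.04, -0.4, 0], "angular": [0, 0, 0.01]}, {"xyz": [-0.08, -0.8, 0], "angular": [0, 0, 0.02]}])

```text
time: 13.3
ee_pos: [0.4722, -0.1185, 0.2368]
ee_rot: [1.0, 0.014, 0.0, -0.0]
wrist_force: [1.4, -0.1, 0.1]
opening: 0.0455
grasp_force: 0.0
```

Call:
servo_tool(steps=[{"xyz": [-0.04, -0.4, 0], "angular": [0, 0, 0]}, {"xyz": [-0.08, -0.8, -0.1], "angular": [0, 0, 0]}])

```text
time: 13.5
ee_pos: [0.4648, -0.1995, 0.2276]
ee_rot: [1.0, 0.013, 0.001, 0.0]
wrist_force: [0.6, 0.4, -0.2]
opening: 0.0458
grasp_force: 0.0
```

Call:
servo_tool(steps=[{"xyz": [-0.04, -0.4, 0], "angular": [0, 0, 0]}, {"xyz": [-0.08, -0.77, -0.1], "angular": [0, 0, 0]}, {"xyz": [-0.08, -0.77, -0.5], "angular": [0, 0, 0]}, {"xyz": [-0.08, -0.77, -0.8], "angular": [0, 0, 0]}])

```text
time: 13.9
ee_pos: [0.4562, -0.276, 0.1455]
ee_rot: [1.0, 0.012, 0.0, 0.0]
wrist_force: [0.2, -0.2, 0.6]
opening: 0.0458
grasp_force: 0.0
```

Call:
servo_tool(steps=[{"xyz": [0, 0, -0.3], "angular": [0, 0, 0]}, {"xyz": [0, 0, -0.5], "angular": [0, 0, 0]}, {"xyz": [0, 0, -0.515], "angular": [0, 0, 0]}, {"xyz": [0, 0, -0.515], "angular": [0, 0, 0]}])

```text
time: 14.3
ee_pos: [0.4564, -0.2749, 0.0949]
ee_rot: [1.0, 0.013, -0.0, -0.0]
wrist_force: [-0.7, 1.0, 0.6]
opening: 0.046
grasp_force: 0.0
```

Call:
servo_tool(steps=[{"xyz": [0, 0, 0], "angular": [0, 0, 0]}, {"xyz": [0, 0, 0], "angular": [0, 0, 0]}, {"xyz": [0, 0, 0], "angular": [0, 0, 0]}, {"xyz": [0, 0, 0], "angular": [0, 0, 0]}, {"xyz": [0, 0, 0], "angular": [0, 0, 0]}], gripper=-1, grip_force=12)

```text
time: 14.8
ee_pos: [0.4569, -0.2756, 0.096]
ee_rot: [1.0, 0.013, 0.001, 0.0]
wrist_force: [-0.3, 1.6, 8.1]
opening: 0.0299
grasp_force: 12.0
```

Call:
servo_tool(steps=[{"xyz": [0, 0, 0.2], "angular": [0, 0, 0]}, {"xyz": [0, 0, 0.6], "angular": [0, 0, -0.01]}, {"xyz": [0, 0, 1], "angular": [0, 0, -0.02]}, {"xyz": [0, 0, 1], "angular": [0, 0, -0.02]}])

```text
time: 15.2
ee_pos: [0.4585, -0.2767, 0.1999]
ee_rot: [1.0, -0.019, 0.004, 0.002]
wrist_force: [0.6, 1.0, -1.7]
opening: 0.0303
grasp_force: 12.0
```

Call:
servo_tool(steps=[{"xyz": [0.05, 0.2, 0.3], "angular": [0, 0, 0]}, {"xyz": [0.09, 0.6, 0.4], "angular": [0, 0, 0]}, {"xyz": [0.09, 0.84, 0.4], "angular": [0, 0, 0]}])

```text
time: 15.5
ee_pos: [0.4657, -0.1899, 0.2359]
ee_rot: [1.0, -0.019, 0.001, 0.0]
wrist_force: [0.5, -0.4, -0.6]
opening: 0.0299
grasp_force: 12.0
```

Call:
servo_tool(steps=[{"xyz": [0.05, 0.4, 0], "angular": [0, 0, 0]}, {"xyz": [0.09, 0.84, 0], "angular": [0, 0, 0]}])

```text
time: 15.7
ee_pos: [0.4739, -0.1063, 0.2344]
ee_rot: [1.0, -0.019, 0.0, 0.0]
wrist_force: [0.3, -0.0, -1.2]
opening: 0.0301
grasp_force: 12.0
```

Call:
servo_tool(steps=[{"xyz": [0.05, 0.4, 0], "angular": [0, 0, 0]}, {"xyz": [0.1, 0.84, 0], "angular": [0, 0, 0]}])

```text
time: 15.9
ee_pos: [0.4838, -0.0218, 0.2343]
ee_rot: [1.0, -0.019, -0.0, 0.0]
wrist_force: [2.2, -0.2, -2.5]
opening: 0.03
grasp_force: 12.0
```

Call:
servo_tool(steps=[{"xyz": [0.05, 0.4, 0], "angular": [0, 0, 0]}, {"xyz": [0.095, 0.83, 0], "angular": [0, 0, 0]}, {"xyz": [0.095, 0.83, -0.4], "angular": [0, 0, 0]}, {"xyz": [0.095, 0.83, -0.7], "angular": [0, 0, 0]}, {"xyz": [0.095, 0.83, -0.7], "angular": [0, 0, 0]}])

```text
time: 16.4
ee_pos: [0.4909, 0.0599, 0.1612]
ee_rot: [1.0, -0.018, -0.004, 0.0]
wrist_force: [-0.5, 0.2, -0.9]
opening: 0.0301
grasp_force: 12.0
```

Call:
servo_tool(steps=[{"xyz": [0, 0, -0.2], "angular": [0, 0, 0]}, {"xyz": [0, 0, -0.4], "angular": [0, 0, 0]}, {"xyz": [0, 0, -0.45], "angular": [0, 0, 0]}, {"xyz": [0, 0, -0.45], "angular": [0, 0, 0]}])

```text
time: 16.8
ee_pos: [0.4936, 0.0595, 0.12]
ee_rot: [1.0, -0.019, -0.0, 0.0]
wrist_force: [0.2, 0.2, -1.5]
opening: 0.0297
grasp_force: 12.0
```

Call:
servo_tool(steps=[{"xyz": [0, 0, -0.04], "angular": [0, 0, 0]}, {"xyz": [0, 0, -0.08], "angular": [0, 0, 0]}, {"xyz": [0, 0, -0.08], "angular": [0, 0, 0]}])

```text
time: 17.1
ee_pos: [0.4938, 0.0597, 0.1118]
ee_rot: [1.0, -0.019, 0.0, -0.0]
wrist_force: [0.5, -0.2, -0.8]
opening: 0.03
grasp_force: 12.0
```

Call:
servo_tool(steps=[{"xyz": [0, 0, -0.02], "angular": [0, 0, 0]}, {"xyz": [0, 0, -0.04], "angular": [0, 0, 0]}, {"xyz": [0, 0, -0.05], "angular": [0, 0, 0]}, {"xyz": [0, 0, -0.05], "angular": [0, 0, 0]}])

```text
time: 17.5
ee_pos: [0.4943, 0.0598, 0.1077]
ee_rot: [1.0, -0.018, 0.001, -0.0]
wrist_force: [-2.0, -0.7, 12.2]
opening: 0.0301
grasp_force: 12.0
```

Call:
servo_tool(steps=[{"xyz": [0, 0, 0], "angular": [0, 0, 0]}, {"xyz": [0, 0, 0], "angular": [0, 0, 0]}, {"xyz": [0, 0, 0], "angular": [0, 0, 0]}, {"xyz": [0, 0, 0.1], "angular": [0, 0, 0]}, {"xyz": [0, 0, 0.4], "angular": [0, 0, 0]}, {"xyz": [0, 0, 0.8], "angular": [0, 0, 0]}, {"xyz": [0, 0, 1], "angular": [0, 0, 0]}], gripper=-0.1)

```text
time: 18.2
ee_pos: [0.4946, 0.0599, 0.2099]
ee_rot: [1.0, -0.019, 0.001, -0.0]
wrist_force: [-0.3, 0.1, -0.3]
opening: 0.0413
grasp_force: 0.0
```

Call:
servo_tool(steps=[{"xyz": [-0.05, -0.4, 0.2], "angular": [0, 0, 0]}, {"xyz": [-0.1, -0.87, 0.3], "angular": [0, 0, 0]}], gripper=0)

```text
time: 18.4
ee_pos: [0.4844, -0.0272, 0.2392]
ee_rot: [1.0, -0.017, 0.002, -0.0]
wrist_force: [1.1, 0.3, -0.4]
opening: 0.0462
grasp_force: 0.0
```

Call:
servo_tool(steps=[{"xyz": [-0.05, -0.43, 0], "angular": [0, 0, -0.02]}, {"xyz": [-0.09, -0.87, 0], "angular": [0, 0, -0.04]}])

```text
time: 18.6
ee_pos: [0.4744, -0.1157, 0.238]
ee_rot: [0.997, -0.082, 0.001, 0.0]
wrist_force: [0.0, 0.1, 0.1]
opening: 0.0455
grasp_force: 0.0
```

```bash
python3 find.py 6
```

```text
red top [ 0.5481 -0.3837] 41
red sc [ 0.5484 -0.3862] 23
green top none
green sc none
blue top [ 0.4464 -0.3725] 51
blue sc [ 0.4465 -0.3737] 28
yellow top none
yellow sc none
```

Call:
servo_tool(steps=[{"xyz": [-0.05, -0.43, 0], "angular": [0, 0, -0.02]}, {"xyz": [-0.09, -0.87, 0], "angular": [0, 0, -0.028]}])

```text
time: 18.9
ee_pos: [0.4656, -0.2014, 0.2373]
ee_rot: [0.992, -0.125, 0.0, -0.0]
wrist_force: [0.8, 1.1, -0.4]
opening: 0.0457
grasp_force: 0.0
```

Call:
servo_tool(steps=[{"xyz": [-0.05, -0.43, 0], "angular": [0, 0, 0]}, {"xyz": [-0.1, -0.87, -0.1], "angular": [0, 0, 0]}])

```text
time: 19.1
ee_pos: [0.4562, -0.2895, 0.2282]
ee_rot: [0.992, -0.125, 0.001, 0.0]
wrist_force: [-0.1, 0.7, 0.6]
opening: 0.046
grasp_force: 0.0
```

Call:
servo_tool(steps=[{"xyz": [-0.05, -0.43, 0], "angular": [0, 0, 0]}, {"xyz": [-0.09, -0.87, -0.1], "angular": [0, 0, 0]}, {"xyz": [-0.09, -0.87, -0.5], "angular": [0, 0, 0]}, {"xyz": [-0.09, -0.87, -0.8], "angular": [0, 0, 0]}])

```text
time: 19.5
ee_pos: [0.4466, -0.376, 0.1459]
ee_rot: [0.992, -0.126, 0.0, 0.0]
wrist_force: [0.1, 0.3, -0.6]
opening: 0.046
grasp_force: 0.0
```

Call:
servo_tool(steps=[{"xyz": [0, 0, -0.3], "angular": [0, 0, 0]}, {"xyz": [0, 0, -0.5], "angular": [0, 0, 0]}, {"xyz": [0, 0, -0.52], "angular": [0, 0, 0]}, {"xyz": [0, 0, -0.52], "angular": [0, 0, 0]}])

```text
time: 19.9
ee_pos: [0.447, -0.3748, 0.0949]
ee_rot: [0.992, -0.125, -0.0, -0.0]
wrist_force: [-0.6, -0.2, -0.4]
opening: 0.0458
grasp_force: 0.0
```

Call:
servo_tool(steps=[{"xyz": [0, 0, 0], "angular": [0, 0, 0]}, {"xyz": [0, 0, 0], "angular": [0, 0, 0]}, {"xyz": [0, 0, 0], "angular": [0, 0, 0]}, {"xyz": [0, 0, 0], "angular": [0, 0, 0]}, {"xyz": [0, 0, 0], "angular": [0, 0, 0]}], gripper=-1, grip_force=12)

```text
time: 20.4
ee_pos: [0.4473, -0.3756, 0.096]
ee_rot: [0.992, -0.125, 0.001, 0.0]
wrist_force: [0.2, 2.4, 7.7]
opening: 0.0298
grasp_force: 11.9
```

Call:
servo_tool(steps=[{"xyz": [0, 0, 0.2], "angular": [0, 0, 0]}, {"xyz": [0, 0, 0.6], "angular": [0, 0, 0.03]}, {"xyz": [0, 0, 1], "angular": [0, 0, 0.068]}, {"xyz": [0, 0, 1], "angular": [0, 0, 0.068]}])

```text
time: 20.8
ee_pos: [0.4488, -0.3771, 0.2003]
ee_rot: [1.0, -0.017, 0.003, 0.003]
wrist_force: [-0.3, -0.5, -0.6]
opening: 0.0304
grasp_force: 11.9
```

Call:
servo_tool(steps=[{"xyz": [0.05, 0.2, 0.3], "angular": [0, 0, 0]}, {"xyz": [0.11, 0.6, 0.4], "angular": [0, 0, 0]}, {"xyz": [0.11, 0.93, 0.4], "angular": [0, 0, 0]}])

```text
time: 21.1
ee_pos: [0.4585, -0.2815, 0.236]
ee_rot: [1.0, -0.02, 0.001, 0.001]
wrist_force: [0.8, -0.0, -1.6]
opening: 0.03
grasp_force: 11.9
```

Call:
servo_tool(steps=[{"xyz": [0.05, 0.45, 0], "angular": [0, 0, 0]}, {"xyz": [0.11, 0.93, 0], "angular": [0, 0, 0]}])

```text
time: 21.3
ee_pos: [0.4682, -0.188, 0.2344]
ee_rot: [1.0, -0.02, 0.0, 0.0]
wrist_force: [1.3, 0.1, -0.3]
opening: 0.0302
grasp_force: 11.9
```

Call:
servo_tool(steps=[{"xyz": [0.05, 0.45, 0], "angular": [0, 0, 0]}, {"xyz": [0.11, 0.93, 0], "angular": [0, 0, 0]}])

```text
time: 21.5
ee_pos: [0.4792, -0.0946, 0.2344]
ee_rot: [1.0, -0.019, -0.0, 0.0]
wrist_force: [-0.2, -0.6, -1.3]
opening: 0.0301
grasp_force: 11.9
```

Call:
servo_tool(steps=[{"xyz": [0.05, 0.45, 0], "angular": [0, 0, 0]}, {"xyz": [0.115, 0.94, 0], "angular": [0, 0, 0]}, {"xyz": [0.115, 0.94, -0.4], "angular": [0, 0, 0]}, {"xyz": [0.115, 0.94, -0.7], "angular": [0, 0, 0]}, {"xyz": [0.115, 0.94, -0.7], "angular": [0, 0, 0]}])

```text
time: 22.0
ee_pos: [0.4885, -0.0017, 0.1613]
ee_rot: [1.0, -0.018, -0.003, 0.0]
wrist_force: [-0.5, 0.0, -0.9]
opening: 0.0299
grasp_force: 11.9
```

Call:
servo_tool(steps=[{"xyz": [0, 0, -0.2], "angular": [0, 0, 0]}, {"xyz": [0, 0, -0.4], "angular": [0, 0, 0]}, {"xyz": [0, 0, -0.45], "angular": [0, 0, 0]}, {"xyz": [0, 0, -0.45], "angular": [0, 0, 0]}])

```text
time: 22.4
ee_pos: [0.4911, -0.0026, 0.1199]
ee_rot: [1.0, -0.019, -0.0, 0.0]
wrist_force: [-0.2, -0.3, -0.8]
opening: 0.0303
grasp_force: 11.9
```

Call:
servo_tool(steps=[{"xyz": [0, 0, -0.04], "angular": [0, 0, 0]}, {"xyz": [0, 0, -0.08], "angular": [0, 0, 0]}, {"xyz": [0, 0, -0.08], "angular": [0, 0, 0]}])

```text
time: 22.7
ee_pos: [0.4913, -0.0023, 0.1118]
ee_rot: [1.0, -0.019, 0.0, -0.0]
wrist_force: [-0.3, -0.3, -0.8]
opening: 0.0304
grasp_force: 11.9
```

Call:
servo_tool(steps=[{"xyz": [0, 0, -0.02], "angular": [0, 0, 0]}, {"xyz": [0, 0, -0.04], "angular": [0, 0, 0]}, {"xyz": [0, 0, -0.05], "angular": [0, 0, 0]}, {"xyz": [0, 0, -0.05], "angular": [0, 0, 0]}])

```text
time: 23.1
ee_pos: [0.4918, -0.0022, 0.1076]
ee_rot: [1.0, -0.019, 0.001, -0.0]
wrist_force: [-1.7, 0.5, 12.3]
opening: 0.0303
grasp_force: 12.0
```

Call:
servo_tool(steps=[{"xyz": [0, 0, 0], "angular": [0, 0, 0]}, {"xyz": [0, 0, 0], "angular": [0, 0, 0]}, {"xyz": [0, 0, 0], "angular": [0, 0, 0]}, {"xyz": [0, 0, 0.1], "angular": [0, 0, 0]}, {"xyz": [0, 0, 0.4], "angular": [0, 0, 0]}, {"xyz": [0, 0, 0.8], "angular": [0, 0, 0]}, {"xyz": [0, 0, 1], "angular": [0, 0, 0]}], gripper=-0.1)

```text
time: 23.8
ee_pos: [0.4921, -0.0022, 0.2099]
ee_rot: [1.0, -0.019, 0.002, -0.0]
wrist_force: [1.5, -0.4, -0.6]
opening: 0.0414
grasp_force: 0.0
```

Call:
servo_tool(steps=[{"xyz": [0.07, -0.4, 0.2], "angular": [0, 0, -0.015]}, {"xyz": [0.14, -0.8, 0.3], "angular": [0, 0, -0.03]}, {"xyz": [0.14, -0.95, 0.3], "angular": [0, 0, -0.03]}], gripper=0)

```text
time: 24.1
ee_pos: [0.5067, -0.0998, 0.2392]
ee_rot: [0.998, -0.067, 0.002, 0.001]
wrist_force: [0.9, 1.0, -0.6]
opening: 0.0463
grasp_force: 0.0
```

```bash
python3 find.py 7
```

```text
red top [ 0.5481 -0.3837] 41
red sc [ 0.5484 -0.3862] 23
green top none
green sc none
blue top none
blue sc none
yellow top none
yellow sc none
```

Call:
servo_tool(steps=[{"xyz": [0.07, -0.48, 0], "angular": [0, 0, -0.02]}, {"xyz": [0.14, -0.96, 0], "angular": [0, 0, -0.042]}])

```text
time: 24.4
ee_pos: [0.5188, -0.1923, 0.2362]
ee_rot: [0.991, -0.131, -0.001, -0.0]
wrist_force: [0.8, -0.2, 0.2]
opening: 0.0459
grasp_force: 0.0
```

Call:
servo_tool(steps=[{"xyz": [0.07, -0.48, 0], "angular": [0, 0, 0]}, {"xyz": [0.14, -0.96, -0.1], "angular": [0, 0, 0]}])

```text
time: 24.6
ee_pos: [0.5337, -0.2897, 0.227]
ee_rot: [0.991, -0.131, 0.0, -0.0]
wrist_force: [0.4, 0.2, -0.3]
opening: 0.0461
grasp_force: 0.0
```

Call:
servo_tool(steps=[{"xyz": [0.07, -0.48, 0], "angular": [0, 0, 0]}, {"xyz": [0.15, -0.96, -0.1], "angular": [0, 0, 0]}, {"xyz": [0.15, -0.96, -0.5], "angular": [0, 0, 0]}, {"xyz": [0.15, -0.96, -0.8], "angular": [0, 0, 0]}])

```text
time: 25.0
ee_pos: [0.5478, -0.3849, 0.1443]
ee_rot: [0.991, -0.132, -0.001, -0.001]
wrist_force: [-1.2, -0.3, -1.1]
opening: 0.0458
grasp_force: 0.0
```

Call:
servo_tool(steps=[{"xyz": [0, 0, -0.3], "angular": [0, 0, 0]}, {"xyz": [0, 0, -0.5], "angular": [0, 0, 0]}, {"xyz": [0, 0, -0.52], "angular": [0, 0, 0]}, {"xyz": [0, 0, -0.52], "angular": [0, 0, 0]}])

```text
time: 25.4
ee_pos: [0.5479, -0.3834, 0.0933]
ee_rot: [0.991, -0.131, -0.001, -0.001]
wrist_force: [-1.0, -0.4, 0.1]
opening: 0.0459
grasp_force: 0.0
```

Call:
servo_tool(steps=[{"xyz": [0, 0, 0], "angular": [0, 0, 0]}, {"xyz": [0, 0, 0], "angular": [0, 0, 0]}, {"xyz": [0, 0, 0], "angular": [0, 0, 0]}, {"xyz": [0, 0, 0], "angular": [0, 0, 0]}, {"xyz": [0, 0, 0], "angular": [0, 0, 0]}], gripper=-1, grip_force=12)

```text
time: 25.9
ee_pos: [0.5483, -0.3851, 0.095]
ee_rot: [0.991, -0.131, 0.0, -0.0]
wrist_force: [-0.5, 2.0, 1.8]
opening: 0.0301
grasp_force: 12.0
```

Call:
servo_tool(steps=[{"xyz": [0, 0, 0.2], "angular": [0, 0, 0]}, {"xyz": [0, 0, 0.6], "angular": [0, 0, 0.03]}, {"xyz": [0, 0, 1], "angular": [0, 0, 0.072]}, {"xyz": [0, 0, 1], "angular": [0, 0, 0.072]}])

```text
time: 26.3
ee_pos: [0.5505, -0.387, 0.2005]
ee_rot: [1.0, -0.017, 0.004, 0.003]
wrist_force: [0.4, -0.6, -0.8]
opening: 0.03
grasp_force: 12.0
```

Call:
servo_tool(steps=[{"xyz": [-0.05, 0.2, 0.3], "angular": [0, 0, 0]}, {"xyz": [-0.15, 0.6, 0.4], "angular": [0, 0, 0]}, {"xyz": [-0.15, 0.8, 0.4], "angular": [0, 0, 0]}])

```text
time: 26.6
ee_pos: [0.5323, -0.3035, 0.2355]
ee_rot: [1.0, -0.019, 0.0, -0.0]
wrist_force: [-0.0, -0.3, -1.6]
opening: 0.03
grasp_force: 12.0
```

Call:
servo_tool(steps=[{"xyz": [-0.07, 0.4, 0], "angular": [0, 0, 0]}, {"xyz": [-0.15, 0.8, 0], "angular": [0, 0, 0]}])

```text
time: 26.8
ee_pos: [0.5177, -0.2241, 0.2337]
ee_rot: [1.0, -0.019, -0.0, -0.0]
wrist_force: [0.5, 0.8, -2.1]
opening: 0.0303
grasp_force: 12.0
```

Call:
servo_tool(steps=[{"xyz": [-0.07, 0.4, 0], "angular": [0, 0, 0]}, {"xyz": [-0.15, 0.8, 0], "angular": [0, 0, 0]}])

```text
time: 27.0
ee_pos: [0.5025, -0.1437, 0.2337]
ee_rot: [1.0, -0.019, -0.0, -0.0]
wrist_force: [-0.1, 0.7, -1.4]
opening: 0.0301
grasp_force: 12.0
```

Call:
servo_tool(steps=[{"xyz": [-0.07, 0.4, 0], "angular": [0, 0, 0]}, {"xyz": [-0.14, 0.81, 0], "angular": [0, 0, 0]}, {"xyz": [-0.14, 0.81, -0.4], "angular": [0, 0, 0]}, {"xyz": [-0.14, 0.81, -0.7], "angular": [0, 0, 0]}, {"xyz": [-0.14, 0.81, -0.7], "angular": [0, 0, 0]}])

```text
time: 27.5
ee_pos: [0.4866, -0.0634, 0.161]
ee_rot: [1.0, -0.018, -0.004, -0.0]
wrist_force: [-0.9, -0.3, -2.5]
opening: 0.0297
grasp_force: 12.0
```

Call:
servo_tool(steps=[{"xyz": [0, 0, -0.2], "angular": [0, 0, 0]}, {"xyz": [0, 0, -0.4], "angular": [0, 0, 0]}, {"xyz": [0, 0, -0.45], "angular": [0, 0, 0]}, {"xyz": [0, 0, -0.45], "angular": [0, 0, 0]}])

```text
time: 27.9
ee_pos: [0.4892, -0.0644, 0.1197]
ee_rot: [1.0, -0.019, -0.001, -0.0]
wrist_force: [0.2, 0.9, -1.8]
opening: 0.0293
grasp_force: 12.0
```

Call:
servo_tool(steps=[{"xyz": [0, 0, -0.04], "angular": [0, 0, 0]}, {"xyz": [0, 0, -0.08], "angular": [0, 0, 0]}, {"xyz": [0, 0, -0.08], "angular": [0, 0, 0]}])

```text
time: 28.2
ee_pos: [0.4893, -0.0643, 0.1118]
ee_rot: [1.0, -0.019, 0.0, 0.0]
wrist_force: [-0.1, -0.7, -1.5]
opening: 0.0301
grasp_force: 12.0
```

Call:
servo_tool(steps=[{"xyz": [0, 0, -0.02], "angular": [0, 0, 0]}, {"xyz": [0, 0, -0.04], "angular": [0, 0, 0]}, {"xyz": [0, 0, -0.05], "angular": [0, 0, 0]}, {"xyz": [0, 0, -0.05], "angular": [0, 0, 0]}])

```text
time: 28.6
ee_pos: [0.4896, -0.0643, 0.1074]
ee_rot: [1.0, -0.019, 0.0, 0.0]
wrist_force: [-2.7, -0.4, 9.4]
opening: 0.03
grasp_force: 12.0
```

Call:
servo_tool(steps=[{"xyz": [0, 0, 0], "angular": [0, 0, 0]}, {"xyz": [0, 0, 0], "angular": [0, 0, 0]}, {"xyz": [0, 0, 0], "angular": [0, 0, 0]}, {"xyz": [0, 0, 0.1], "angular": [0, 0, 0]}, {"xyz": [0, 0, 0.4], "angular": [0, 0, 0]}, {"xyz": [0, 0, 0.8], "angular": [0, 0, 0]}, {"xyz": [0, 0, 1], "angular": [0, 0, 0]}], gripper=-0.1)

```text
time: 29.3
ee_pos: [0.4901, -0.0644, 0.2099]
ee_rot: [1.0, -0.019, 0.002, 0.0]
wrist_force: [0.2, -0.5, -0.0]
opening: 0.0409
grasp_force: 0.0
```

Call:
servo_tool(steps=[{"xyz": [-0.2, -0.4, 0.3], "angular": [0, 0, 0]}, {"xyz": [-0.5, -0.8, 0.3], "angular": [0, 0, 0]}, {"xyz": [-0.7, -1, 0.3], "angular": [0, 0, 0]}], gripper=-1)

```text
time: 29.6
ee_pos: [0.4184, -0.1659, 0.2384]
ee_rot: [1.0, -0.018, 0.001, 0.001]
wrist_force: [-0.1, 0.2, -0.5]
opening: 0.0195
grasp_force: 0.0
```

Call:
servo_tool(steps=[{"xyz": [0, -0.4, 0], "angular": [0, 0, 0]}, {"xyz": [0, -0.8, 0], "angular": [0, 0, 0]}, {"xyz": [0, -0.8, 0], "angular": [0, 0, 0]}])

```text
time: 29.9
ee_pos: [0.4195, -0.248, 0.2378]
ee_rot: [1.0, -0.02, 0.001, 0.001]
wrist_force: [-0.3, -0.3, 0.6]
opening: 0.0008
grasp_force: 0.0
```

```bash
python3 - <<'E'
from h import *
a=snap("top","top8");b=snap("scene","scene8")
def crop(c,u0,v0,u1,v1,w,h): return cv2.resize(c["color"][v0:v1,u0:u1,::-1],(w,h),interpolation=cv2.INTER_CUBIC)
cv2.imwrite('pics/crop8.png',np.hstack([crop(a,195,145,300,220,400,286),crop(b,215,175,320,250,400,286)]))
a=load('top2');b=load('scene2')
T=lambda u,v:(195+u/6-.42,120+v/6-.42); S=lambda u,v:(215+u/6.667-.42,175+v/6.667-.42)
for n,t,s in(('g',(142,507),(574,108)),('y',(268,497),(453,112)),('b',(400,533),(334,80)),('r',(534,515),(210,87))): print(n,tri(a,T(*t),b,S(*s)))
E
```

```text
g (array([0.42591411, 0.12270366, 0.13631265]), np.float64(0.0009279505241310359))
y (array([0.43194243, 0.0625195 , 0.13622983]), np.float64(0.0012524519437882185))
b (array([0.41639004, 0.00072125, 0.13469261]), np.float64(0.0003850682473494521))
r (array([ 0.42582477, -0.06178071,  0.13709707]), np.float64(0.0007857550737721203))
```

View pics/crop8.png

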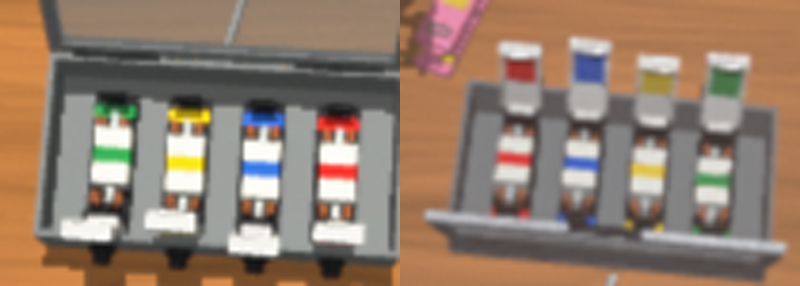

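All four links sit in matching ways (top view left to right: green, yellow, blue, red) and the covers are still upright. Closing the red cover first.

Call:
servo_tool(steps=[{"xyz": [-0.3, 0.4, 0], "angular": [0, 0, 0]}, {"xyz": [-0.48, 0.8, 0], "angular": [0, 0, 0]}, {"xyz": [-0.48, 0.92, 0], "angular": [0, 0, 0]}], gripper=-1)

```text
time: 30.3
ee_pos: [0.3677, -0.1484, 0.2361]
ee_rot: [1.0, -0.018, -0.002, -0.001]
wrist_force: [0.4, -0.1, 0.7]
opening: 0.0004
grasp_force: 0.0
```

Call:
servo_tool(steps=[{"xyz": [0, 0.4, 0], "angular": [0, 0, 0]}, {"xyz": [0, 0.8, -0.1], "angular": [0, 0, 0]}, {"xyz": [0, 0.92, -0.33], "angular": [0, 0, 0]}, {"xyz": [0, 0.92, -0.33], "angular": [0, 0, 0]}])

```text
time: 30.7
ee_pos: [0.3698, -0.058, 0.2024]
ee_rot: [1.0, -0.016, -0.002, -0.0]
wrist_force: [0.8, 0.2, -0.5]
opening: 0.0006
grasp_force: 0.0
```

Call:
servo_tool(steps=[{"xyz": [0.2, -0.01, 0.04], "angular": [0, 0, 0]}, {"xyz": [0.35, -0.013, 0.06], "angular": [0, 0, 0]}, {"xyz": [0.5, -0.018, 0.09], "angular": [0, 0, 0]}, {"xyz": [0.72, -0.026, 0.09], "angular": [0, 0, 0]}, {"xyz": [0.93, -0.034, 0.03], "angular": [0, 0, 0]}])

```text
time: 31.2
ee_pos: [0.4662, -0.0643, 0.208]
ee_rot: [1.0, -0.019, 0.001, 0.0]
wrist_force: [-0.7, -0.3, 0.3]
opening: 0.0003
grasp_force: 0.2
```

Call:
servo_tool(steps=[{"xyz": [0.1, -0.004, -0.05], "angular": [0, 0, 0]}, {"xyz": [0.19, -0.007, -0.11], "angular": [0, 0, 0]}, {"xyz": [0.28, -0.01, -0.19], "angular": [0, 0, 0]}, {"xyz": [0.35, -0.013, -0.27], "angular": [0, 0, 0]}, {"xyz": [0.41, -0.015, -0.36], "angular": [0, 0, 0]}, {"xyz": [0.46, -0.017, -0.47], "angular": [0, 0, 0]}, {"xyz": [0.5, -0.018, -0.6], "angular": [0, 0, 0]}, {"xyz": [0.5, -0.018, -0.6], "angular": [0, 0, 0]}])

```text
time: 32.0
ee_pos: [0.5135, -0.0653, 0.1447]
ee_rot: [1.0, -0.019, -0.001, -0.0]
wrist_force: [1.0, -0.4, 0.5]
opening: 0.0002
grasp_force: 0.0
```

Call:
servo_tool(steps=[{"xyz": [0, 0, -0.02], "angular": [0, 0, 0]}, {"xyz": [0, 0, -0.04], "angular": [0, 0, 0]}, {"xyz": [0, 0, -0.04], "angular": [0, 0, 0]}])

```text
time: 32.3
ee_pos: [0.514, -0.0654, 0.1427]
ee_rot: [1.0, -0.019, -0.0, -0.0]
wrist_force: [0.2, -0.1, 0.8]
opening: 0.0002
grasp_force: 0.0
```

Call:
servo_tool(steps=[{"xyz": [0, 0, -0.02], "angular": [0, 0, 0]}, {"xyz": [0, 0, -0.04], "angular": [0, 0, 0]}, {"xyz": [0, 0, -0.04], "angular": [0, 0, 0]}])

```text
time: 32.6
ee_pos: [0.5145, -0.0654, 0.139]
ee_rot: [1.0, -0.019, 0.0, 0.0]
wrist_force: [-0.3, 0.1, 2.1]
opening: 0.0006
grasp_force: 1.3
```

Call:
servo_tool(steps=[{"xyz": [0, 0, -0.01], "angular": [0, 0, 0]}, {"xyz": [0, 0, -0.02], "angular": [0, 0, 0]}, {"xyz": [0, 0, -0.02], "angular": [0, 0, 0]}])

```text
time: 32.9
ee_pos: [0.5146, -0.0655, 0.1384]
ee_rot: [1.0, -0.019, 0.0, 0.0]
wrist_force: [-5.7, 0.3, 24.5]
opening: 0.0007
grasp_force: 11.9
```

Call:
servo_tool(steps=[{"xyz": [0, 0, -0.01], "angular": [0, 0, 0]}, {"xyz": [0, 0, -0.01], "angular": [0, 0, 0]}])

```text
time: 33.1
ee_pos: [0.5147, -0.0655, 0.1381]
ee_rot: [1.0, -0.019, 0.001, 0.0]
wrist_force: [-8.4, 1.2, 33.7]
opening: 0.0005
grasp_force: 17.0
```

```bash
python3 - <<'E'
from h import *
c=snap("scene","scene9",(215,150,320,230),7)
print(env.get_obs()['wrist_force'])
E
```

```text
[-8.70763995  0.52094524 34.07583418]
```

View pics/scene9.png

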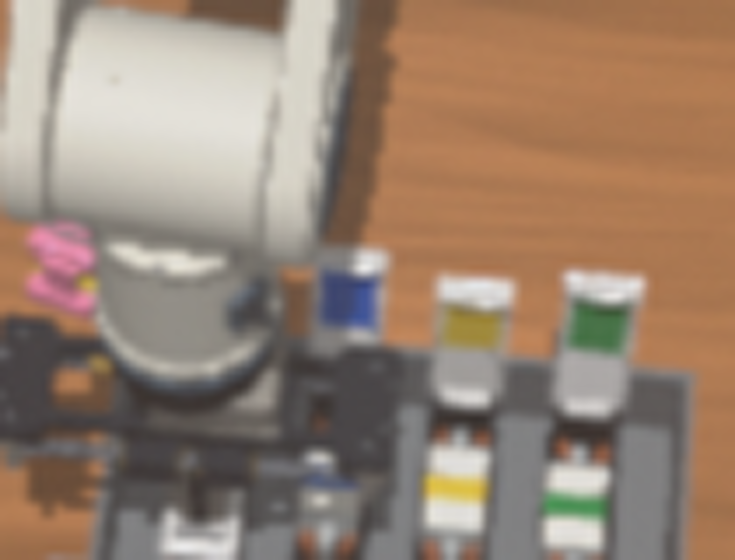

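The picture shows the red cover flat under the fingers at (200,530) with 34 N taken. Lifting and doing blue.

Call:
servo_tool(steps=[{"xyz": [0, 0, 0.2], "angular": [0, 0, 0]}, {"xyz": [0, 0, 0.6], "angular": [0, 0, 0]}, {"xyz": [0, 0, 1], "angular": [0, 0, 0]}])

```text
time: 33.45
ee_pos: [0.5135, -0.0654, 0.2363]
ee_rot: [1.0, -0.019, -0.001, -0.0]
wrist_force: [0.4, -1.4, -1.4]
opening: 0.0005
grasp_force: 0.0
```

Call:
servo_tool(steps=[{"xyz": [-0.35, 0.17, 0], "angular": [0, 0, 0]}, {"xyz": [-0.7, 0.34, 0], "angular": [0, 0, 0]}])

```text
time: 33.65
ee_pos: [0.4443, -0.0314, 0.2368]
ee_rot: [1.0, -0.019, 0.002, 0.0]
wrist_force: [-0.0, 1.5, -1.0]
opening: 0.0004
grasp_force: 0.0
```

Call:
servo_tool(steps=[{"xyz": [-0.35, 0.17, 0], "angular": [0, 0, 0]}, {"xyz": [-0.7, 0.34, 0], "angular": [0, 0, 0]}, {"xyz": [-0.71, 0.34, -0.32], "angular": [0, 0, 0]}, {"xyz": [-0.71, 0.34, -0.32], "angular": [0, 0, 0]}])

```text
time: 34.05
ee_pos: [0.3708, 0.0029, 0.2021]
ee_rot: [1.0, -0.018, -0.002, 0.0]
wrist_force: [-0.1, -0.0, 0.2]
opening: 0.0007
grasp_force: 0.0
```

Call:
servo_tool(steps=[{"xyz": [0.2, -0.01, 0.04], "angular": [0, 0, 0]}, {"xyz": [0.35, -0.013, 0.06], "angular": [0, 0, 0]}, {"xyz": [0.5, -0.018, 0.09], "angular": [0, 0, 0]}, {"xyz": [0.72, -0.026, 0.09], "angular": [0, 0, 0]}, {"xyz": [0.93, -0.034, 0.03], "angular": [0, 0, 0]}])

```text
time: 34.55
ee_pos: [0.4682, -0.0012, 0.2078]
ee_rot: [1.0, -0.019, 0.001, 0.0]
wrist_force: [0.1, 0.7, -0.1]
opening: 0.0005
grasp_force: 0.2
```

Call:
servo_tool(steps=[{"xyz": [0.1, -0.004, -0.05], "angular": [0, 0, 0]}, {"xyz": [0.19, -0.007, -0.11], "angular": [0, 0, 0]}, {"xyz": [0.28, -0.01, -0.19], "angular": [0, 0, 0]}, {"xyz": [0.35, -0.013, -0.27], "angular": [0, 0, 0]}, {"xyz": [0.41, -0.015, -0.36], "angular": [0, 0, 0]}, {"xyz": [0.46, -0.017, -0.47], "angular": [0, 0, 0]}, {"xyz": [0.5, -0.018, -0.6], "angular": [0, 0, 0]}, {"xyz": [0.5, -0.018, -0.64], "angular": [0, 0, 0]}, {"xyz": [0.5, -0.018, -0.67], "angular": [0, 0, 0]}, {"xyz": [0.5, -0.018, -0.69], "angular": [0, 0, 0]}, {"xyz": [0.5, -0.018, -0.7], "angular": [0, 0, 0]}, {"xyz": [0.5, -0.018, -0.7], "angular": [0, 0, 0]}])

```text
time: 35.75
ee_pos: [0.5159, -0.0026, 0.1384]
ee_rot: [1.0, -0.019, -0.0, -0.0]
wrist_force: [-7.7, -0.1, 24.5]
opening: 0.0004
grasp_force: 12.1
```

Call:
servo_tool(steps=[{"xyz": [0, 0, 0.2], "angular": [0, 0, 0]}, {"xyz": [0, 0, 0.6], "angular": [0, 0, 0]}, {"xyz": [0, 0, 1], "angular": [0, 0, 0]}])

```text
time: 36.05
ee_pos: [0.5153, -0.0026, 0.2375]
ee_rot: [1.0, -0.019, -0.001, -0.0]
wrist_force: [0.7, -0.3, -0.8]
opening: 0.0007
grasp_force: 0.0
```

Call:
servo_tool(steps=[{"xyz": [-0.35, 0.17, 0], "angular": [0, 0, 0]}, {"xyz": [-0.7, 0.34, 0], "angular": [0, 0, 0]}])

```text
time: 36.25
ee_pos: [0.4462, 0.0315, 0.238]
ee_rot: [1.0, -0.019, 0.002, -0.0]
wrist_force: [0.3, 0.0, 0.1]
opening: 0.0007
grasp_force: 0.0
```

```bash
python3 - <<'E'
from h import *
snap("scene","scene10",(210,150,330,240),6.6)
E
```

```text
(no output)
```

View pics/scene10.png

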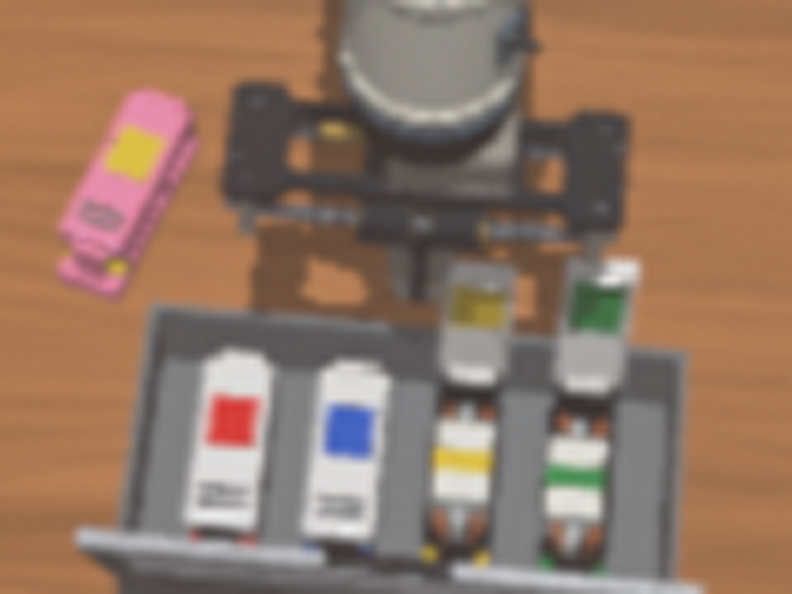

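Red (235,440) and blue (348,450) covers are flat and held. Now yellow, then green.

Call:
servo_tool(steps=[{"xyz": [-0.35, 0.17, 0], "angular": [0, 0, 0]}, {"xyz": [-0.7, 0.33, 0], "angular": [0, 0, 0]}, {"xyz": [-0.71, 0.33, -0.33], "angular": [0, 0, 0]}, {"xyz": [-0.71, 0.33, -0.33], "angular": [0, 0, 0]}])

```text
time: 36.7
ee_pos: [0.3727, 0.0644, 0.2021]
ee_rot: [1.0, -0.018, -0.002, 0.0]
wrist_force: [-0.2, -0.5, -0.8]
opening: 0.0005
grasp_force: 0.0
```

Call:
servo_tool(steps=[{"xyz": [0.2, -0.01, 0.04], "angular": [0, 0, 0]}, {"xyz": [0.35, -0.013, 0.06], "angular": [0, 0, 0]}, {"xyz": [0.5, -0.018, 0.09], "angular": [0, 0, 0]}, {"xyz": [0.72, -0.026, 0.09], "angular": [0, 0, 0]}, {"xyz": [0.93, -0.034, 0.03], "angular": [0, 0, 0]}])

```text
time: 37.2
ee_pos: [0.4705, 0.0607, 0.2079]
ee_rot: [1.0, -0.019, 0.001, -0.0]
wrist_force: [-0.3, 0.1, -0.3]
opening: 0.0003
grasp_force: 0.2
```

Call:
servo_tool(steps=[{"xyz": [0.1, -0.004, -0.05], "angular": [0, 0, 0]}, {"xyz": [0.19, -0.007, -0.11], "angular": [0, 0, 0]}, {"xyz": [0.28, -0.01, -0.19], "angular": [0, 0, 0]}, {"xyz": [0.35, -0.013, -0.27], "angular": [0, 0, 0]}, {"xyz": [0.41, -0.015, -0.36], "angular": [0, 0, 0]}, {"xyz": [0.46, -0.017, -0.47], "angular": [0, 0, 0]}, {"xyz": [0.5, -0.018, -0.6], "angular": [0, 0, 0]}, {"xyz": [0.5, -0.018, -0.64], "angular": [0, 0, 0]}, {"xyz": [0.5, -0.018, -0.67], "angular": [0, 0, 0]}, {"xyz": [0.5, -0.018, -0.69], "angular": [0, 0, 0]}, {"xyz": [0.5, -0.018, -0.7], "angular": [0, 0, 0]}, {"xyz": [0.5, -0.018, -0.7], "angular": [0, 0, 0]}])

```text
time: 38.4
ee_pos: [0.5179, 0.0592, 0.1384]
ee_rot: [1.0, -0.019, -0.0, -0.0]
wrist_force: [-7.1, -1.1, 23.3]
opening: 0.0006
grasp_force: 12.0
```

Call:
servo_tool(steps=[{"xyz": [0, 0, 0.2], "angular": [0, 0, 0]}, {"xyz": [0, 0, 0.6], "angular": [0, 0, 0]}, {"xyz": [0, 0, 1], "angular": [0, 0, 0]}])

```text
time: 38.7
ee_pos: [0.5173, 0.0591, 0.2374]
ee_rot: [1.0, -0.019, -0.001, 0.0]
wrist_force: [0.9, -0.4, 0.5]
opening: 0.0005
grasp_force: 0.0
```

Call:
servo_tool(steps=[{"xyz": [-0.35, 0.17, 0], "angular": [0, 0, 0]}, {"xyz": [-0.7, 0.34, 0], "angular": [0, 0, 0]}])

```text
time: 38.9
ee_pos: [0.4481, 0.0934, 0.238]
ee_rot: [1.0, -0.019, 0.001, -0.0]
wrist_force: [0.3, -0.3, -0.4]
opening: 0.0008
grasp_force: 0.0
```

Call:
servo_tool(steps=[{"xyz": [-0.35, 0.17, 0], "angular": [0, 0, 0]}, {"xyz": [-0.7, 0.33, 0], "angular": [0, 0, 0]}, {"xyz": [-0.71, 0.33, -0.33], "angular": [0, 0, 0]}, {"xyz": [-0.71, 0.33, -0.33], "angular": [0, 0, 0]}])

```text
time: 39.3
ee_pos: [0.3746, 0.126, 0.202]
ee_rot: [1.0, -0.018, -0.002, 0.001]
wrist_force: [-0.7, -0.1, -0.2]
opening: 0.0004
grasp_force: 0.0
```

Call:
servo_tool(steps=[{"xyz": [0.2, -0.01, 0.04], "angular": [0, 0, 0]}, {"xyz": [0.35, -0.013, 0.06], "angular": [0, 0, 0]}, {"xyz": [0.5, -0.018, 0.09], "angular": [0, 0, 0]}, {"xyz": [0.72, -0.026, 0.09], "angular": [0, 0, 0]}, {"xyz": [0.93, -0.034, 0.03], "angular": [0, 0, 0]}])

```text
time: 39.8
ee_pos: [0.4725, 0.1225, 0.208]
ee_rot: [1.0, -0.019, 0.001, -0.0]
wrist_force: [-0.8, 0.5, -0.5]
opening: 0.0003
grasp_force: 0.2
```

Call:
servo_tool(steps=[{"xyz": [0.1, -0.004, -0.05], "angular": [0, 0, 0]}, {"xyz": [0.19, -0.007, -0.11], "angular": [0, 0, 0]}, {"xyz": [0.28, -0.01, -0.19], "angular": [0, 0, 0]}, {"xyz": [0.35, -0.013, -0.27], "angular": [0, 0, 0]}, {"xyz": [0.41, -0.015, -0.36], "angular": [0, 0, 0]}, {"xyz": [0.46, -0.017, -0.47], "angular": [0, 0, 0]}, {"xyz": [0.5, -0.018, -0.6], "angular": [0, 0, 0]}, {"xyz": [0.5, -0.018, -0.64], "angular": [0, 0, 0]}, {"xyz": [0.5, -0.018, -0.67], "angular": [0, 0, 0]}, {"xyz": [0.5, -0.018, -0.69], "angular": [0, 0, 0]}, {"xyz": [0.5, -0.018, -0.7], "angular": [0, 0, 0]}, {"xyz": [0.5, -0.018, -0.7], "angular": [0, 0, 0]}])

```text
time: 41.0
ee_pos: [0.5199, 0.121, 0.1384]
ee_rot: [1.0, -0.018, -0.0, 0.0]
wrist_force: [-7.6, -2.1, 23.6]
opening: 0.0004
grasp_force: 11.6
```

Call:
servo_tool(steps=[{"xyz": [0, 0, 0.2], "angular": [0, 0, 0]}, {"xyz": [0, 0, 0.6], "angular": [0, 0, 0]}, {"xyz": [0, 0, 1], "angular": [0, 0, 0]}])

```text
time: 41.3
ee_pos: [0.5193, 0.1209, 0.2374]
ee_rot: [1.0, -0.018, -0.001, 0.0]
wrist_force: [1.2, -0.5, 0.3]
opening: 0.0007
grasp_force: 0.0
```

Call:
servo_tool(steps=[{"xyz": [-0.4, -0.2, 0.1], "angular": [0, 0, 0]}, {"xyz": [-0.8, -0.4, 0.3], "angular": [0, 0, 0]}, {"xyz": [-0.9, -0.9, 0.6], "angular": [0, 0, 0]}, {"xyz": [-0.9, -0.9, 0.6], "angular": [0, 0, 0]}])

```text
time: 41.7
ee_pos: [0.4292, 0.0289, 0.2991]
ee_rot: [1.0, -0.019, 0.002, 0.0]
wrist_force: [0.3, 1.4, -0.6]
opening: 0.0003
grasp_force: 0.0
```

```bash
python3 - <<'E'
from h import *
snap("scene","scene11",(180,130,380,280),4); snap("top","top11")
E
```

```text
(no output)
```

View pics/scene11.png

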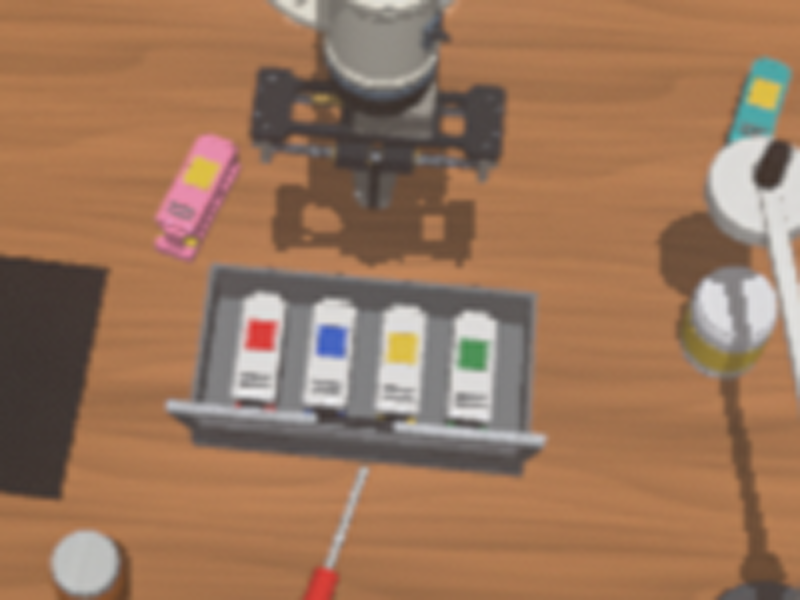

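All four covers are shut, showing red, blue, yellow and green labels at (260-470,340). The lamp is well clear at (765,185), and the tin and driver haven't moved. Now the lid, pushed over from behind.

Call:
servo_tool(steps=[{"xyz": [0, 0, 0.5], "angular": [0, 0, 0]}, {"xyz": [0.4, -0.02, 0.63], "angular": [0, 0, 0]}, {"xyz": [0.85, -0.03, 0.63], "angular": [0, 0, 0]}])

```text
time: 42.1
ee_pos: [0.5171, 0.0291, 0.3621]
ee_rot: [1.0, -0.018, 0.002, -0.0]
wrist_force: [0.1, 0.3, 0.2]
opening: 0.0003
grasp_force: 0.0
```

Call:
servo_tool(steps=[{"xyz": [0.45, -0.02, 0], "angular": [0, 0, 0]}, {"xyz": [0.85, -0.03, 0], "angular": [0, 0, 0]}])

```text
time: 42.3
ee_pos: [0.6025, 0.0262, 0.3582]
ee_rot: [1.0, -0.018, -0.0, -0.0]
wrist_force: [0.3, -0.7, -0.3]
opening: 0.0004
grasp_force: 0.0
```

Call:
servo_tool(steps=[{"xyz": [0.4, -0.02, 0], "angular": [0, 0, 0]}, {"xyz": [0.67, -0.03, 0], "angular": [0, 0, 0]}, {"xyz": [0.67, -0.03, 0], "angular": [0, 0, 0]}, {"xyz": [0.67, -0.03, -0.4], "angular": [0, 0, 0]}, {"xyz": [0.67, -0.03, -0.87], "angular": [0, 0, 0]}, {"xyz": [0.67, -0.03, -0.87], "angular": [0, 0, 0]}])

```text
time: 42.9
ee_pos: [0.6631, 0.0229, 0.2653]
ee_rot: [1.0, -0.018, -0.006, 0.0]
wrist_force: [-1.0, -0.3, -0.3]
opening: 0.0004
grasp_force: 0.0
```

Call:
servo_tool(steps=[{"xyz": [-0.2, 0.007, 0], "angular": [0, 0, 0]}, {"xyz": [-0.43, 0.016, 0], "angular": [0, 0, 0]}, {"xyz": [-0.6, 0.022, 0.04], "angular": [0, 0, 0]}, {"xyz": [-0.76, 0.028, 0.07], "angular": [0, 0, 0]}, {"xyz": [-0.98, 0.036, 0.07], "angular": [0, 0, 0]}])

```text
time: 43.4
ee_pos: [0.5699, 0.0263, 0.282]
ee_rot: [1.0, -0.018, 0.002, -0.0]
wrist_force: [2.8, -0.4, -1.3]
opening: 0.0003
grasp_force: 1.3
```

Call:
servo_tool(steps=[{"xyz": [-0.12, 0.004, -0.02], "angular": [0, 0, 0]}, {"xyz": [-0.23, 0.008, -0.05], "angular": [0, 0, 0]}, {"xyz": [-0.44, 0.016, -0.13], "angular": [0, 0, 0]}, {"xyz": [-0.64, 0.023, -0.25], "angular": [0, 0, 0]}, {"xyz": [-0.81, 0.03, -0.4], "angular": [0, 0, 0]}, {"xyz": [-0.95, 0.035, -0.57], "angular": [0, 0, 0]}])

```text
time: 44.0
ee_pos: [0.4736, 0.0293, 0.2228]
ee_rot: [1.0, -0.019, 0.0, -0.0]
wrist_force: [0.2, -0.2, 0.5]
opening: 0.0004
grasp_force: 0.6
```

Call:
servo_tool(steps=[{"xyz": [-0.06, 0.002, -0.1], "angular": [0, 0, 0]}, {"xyz": [-0.11, 0.004, -0.2], "angular": [0, 0, 0]}, {"xyz": [-0.15, 0.005, -0.3], "angular": [0, 0, 0]}, {"xyz": [-0.18, 0.007, -0.41], "angular": [0, 0, 0]}, {"xyz": [-0.2, 0.007, -0.5], "angular": [0, 0, 0]}, {"xyz": [-0.21, 0.008, -0.55], "angular": [0, 0, 0]}, {"xyz": [-0.22, 0.008, -0.58], "angular": [0, 0, 0]}, {"xyz": [-0.22, 0.008, -0.58], "angular": [0, 0, 0]}])

```text
time: 44.8
ee_pos: [0.4521, 0.0298, 0.1643]
ee_rot: [1.0, -0.019, -0.0, 0.0]
wrist_force: [0.4, 0.0, 0.8]
opening: 0.0
grasp_force: 0.0
```

Call:
servo_tool(steps=[{"xyz": [0, 0, -0.02], "angular": [0, 0, 0]}, {"xyz": [0, 0, -0.04], "angular": [0, 0, 0]}, {"xyz": [0, 0, -0.04], "angular": [0, 0, 0]}])

```text
time: 45.1
ee_pos: [0.4523, 0.0299, 0.1606]
ee_rot: [1.0, -0.019, 0.0, -0.0]
wrist_force: [-0.2, 0.6, 0.3]
opening: 0.0006
grasp_force: 0.0
```

Call:
servo_tool(steps=[{"xyz": [0, 0, -0.02], "angular": [0, 0, 0]}, {"xyz": [0, 0, -0.02], "angular": [0, 0, 0]}])

```text
time: 45.3
ee_pos: [0.4522, 0.0299, 0.1586]
ee_rot: [1.0, -0.019, 0.0, 0.0]
wrist_force: [0.6, 0.9, -0.3]
opening: 0.0006
grasp_force: 0.0
```

Call:
servo_tool(steps=[{"xyz": [0, 0, -0.01], "angular": [0, 0, 0]}, {"xyz": [0, 0, -0.01], "angular": [0, 0, 0]}])

```text
time: 45.5
ee_pos: [0.4522, 0.0299, 0.1576]
ee_rot: [1.0, -0.019, 0.0, 0.0]
wrist_force: [0.1, -1.5, -1.1]
opening: 0.0002
grasp_force: 0.0
```

Call:
servo_tool(steps=[{"xyz": [0, 0, -0.01], "angular": [0, 0, 0]}, {"xyz": [0, 0, -0.02], "angular": [0, 0, 0]}, {"xyz": [0, 0, -0.02], "angular": [0, 0, 0]}])

```text
time: 45.8
ee_pos: [0.4523, 0.0299, 0.1568]
ee_rot: [1.0, -0.019, 0.0, -0.0]
wrist_force: [-5.8, -0.2, 20.4]
opening: 0.0006
grasp_force: 10.7
```

Call:
servo_tool(steps=[{"xyz": [0, 0, -0.01], "angular": [0, 0, 0]}, {"xyz": [0, 0, -0.02], "angular": [0, 0, 0]}, {"xyz": [0, 0, -0.02], "angular": [0, 0, 0]}])

```text
time: 46.1
ee_pos: [0.4524, 0.0299, 0.1566]
ee_rot: [1.0, -0.019, 0.0, -0.0]
wrist_force: [-14.2, -1.0, 52.4]
opening: 0.0003
grasp_force: 26.3
```

```bash
python3 - <<'E'
from h import *
a=snap("top","top12");b=snap("scene","scene12")
def crop(c,u0,v0,u1,v1,w,h): return cv2.resize(c["color"][v0:v1,u0:u1,::-1],(w,h),interpolation=cv2.INTER_CUBIC)
cv2.imwrite('pics/crop12.png',np.hstack([crop(a,190,110,320,220,400,338),crop(b,210,160,340,270,400,338)]))
E
```

```text
(no output)
```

View pics/crop12.png

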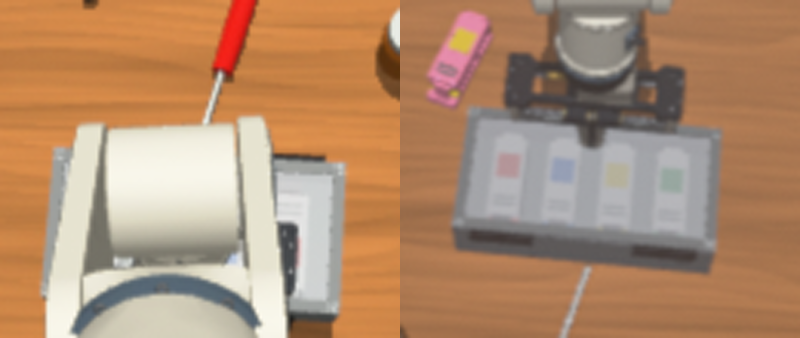

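Both views show the lid flat on the box, with all four covers shut beneath it. Lifting away and checking once more.

Call:
servo_tool(steps=[{"xyz": [0, 0, 0.1], "angular": [0, 0, 0]}, {"xyz": [0, 0, 0.5], "angular": [0, 0, 0]}, {"xyz": [0, 0, 1], "angular": [0, 0, 0]}])

```text
time: 46.5
ee_pos: [0.4509, 0.0298, 0.2535]
ee_rot: [1.0, -0.019, -0.002, 0.0]
wrist_force: [0.6, 0.6, 0.7]
opening: 0.0004
grasp_force: 0.0
```

Call:
servo_tool(steps=[{"xyz": [-0.3, -0.4, 0.3], "angular": [0, 0, 0]}, {"xyz": [-0.5, -0.8, 0.6], "angular": [0, 0, 0]}, {"xyz": [-0.5, -1, 0.6], "angular": [0, 0, 0]}])

```text
time: 46.8
ee_pos: [0.4013, -0.0713, 0.3164]
ee_rot: [1.0, -0.018, 0.002, 0.0]
wrist_force: [0.9, 0.8, -0.9]
opening: 0.0006
grasp_force: 0.0
```

Call:
servo_tool(steps=[{"xyz": [0, -0.5, 0], "angular": [0, 0, 0]}, {"xyz": [0, -1, 0], "angular": [0, 0, 0]}, {"xyz": [0, -1, 0], "angular": [0, 0, 0]}, {"xyz": [0, -1, 0], "angular": [0, 0, 0]}, {"xyz": [0, -1, 0], "angular": [0, 0, 0]}])

```text
time: 47.3
ee_pos: [0.402, -0.1693, 0.3134]
ee_rot: [1.0, -0.018, -0.0, -0.0]
wrist_force: [0.2, 0.6, 0.5]
opening: 0.0002
grasp_force: 0.0
```

```bash
python3 - <<'E'
from h import *
snap("top","top13",(60,70,380,260),2.5)
E
```

```text
(no output)
```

View pics/top13.png

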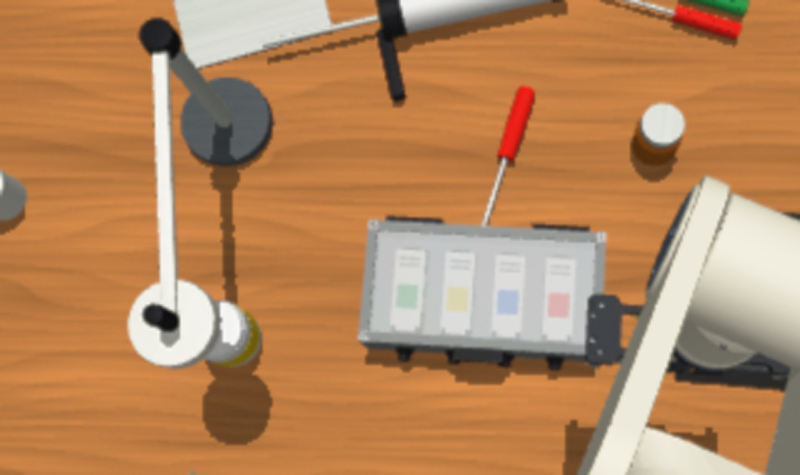

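The lid is closed at (485,285), the covers are shut, the lamp is clear at (172,323), the tin, jar and driver are in place, and the arm is free. Handing in.

```bash
python3 -c "
from station import order
print(order.sign_off())"
```

```text
the job is handed in; nothing more can be done
None
```

I handed in the job at about 47 s, before any verdict came back: the lamp is clear of the box, all four links are in their matching ways, every cover is shut, the lid is closed, and the tin, jar and screwdriver look untouched.

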